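# Test the power box, then hold a stone bead blank in the V-block of the bead drill

## Robot

A 6-joint arm with a two-finger parallel gripper is mounted at the origin on the work surface. World frame = base frame: x ahead of the robot, y to its left, z up, the work surface at z = 0. Lengths are in m, angles in rad, forces in N, time in s.
With the tool pointing down it reaches from about 0.3 to 0.875 m from the base axis. Payload 6.4 kg.
Tool frame: the origin (TCP) lies midway between the tips of the shut fingers; the grasp point (between the pads) lies 19 mm behind it; y points along the fingers, x is the direction in which the jaws open and shut, and the axes are right-handed (so a half turn about y gives the same grasp; the last joint's range is limited). The gripper opens to 85 mm and grips with 20 to 120 N. Pads are 22 mm wide; open, the fingers measure 114 mm over their backs; the gripper's body (76 mm by 85 mm) begins 54 mm behind the grasp point. The pads swing forward as they close: fully open they stand 13 mm farther back than shut.
Start: joints at [1.013, 0.181, 1.607, -0, 1.354, -0.206], TCP at [0.198, 0.54, 0.231] pointing down, gripper open.
Joint ranges: [-2.99, 2.99], [-0.89, 2.07], [0.3, 2.58], [-1.14, 4.28], [0, 2.63], [-3.12, 3.12]. Speed limits (rad/s): [2.57, 2.57, 3.01, 3.14, 3.14, 3.14].

## Interface

Orientations are given as a unit quaternion [w, x, y, z].
In Python, from bench import ctrl gives the robot as it stands.
- The arm moves only by the tool step_arm, never from a script. Its argument "commands" is a list of rows, each a list of 7 numbers: the turn, a rotation vector about the tool's x, y, z in units of 6 degrees (1.0 is 6 degrees), then the shift along the tool's x, y, z in units of 30 mm (1.0 is 30 mm), then the opening, from 0 (shut) to 1 (fully open). A call has 1 to 10 rows; each row shifts and turns the commanded pose from where the row before left it, along the tool's axes as they then stand; what a row does not reach is not made up. A row lasts 1/10 s, in which the tool goes at most 50 mm and 8.59 degrees, less where a joint would pass 70% of its speed; a pose out of reach is approached as far as the arm can. A call with a number of a shift or a turn outside -1 to 1 is refused whole. A call with a gripper value outside its range is refused whole. The fingers move at their own pace and stop on an object; the grip force is fixed at half the most. Time passes only in rows, so rows that do not move let the fingers close. It gives the time, the measured TCP pose, the force and the opening at its end, in the units of the state.
- ctrl.get_obs(): the state, without advancing time (a new reading comes with each control period).
- ctrl.camera(name): name is "scene" or "side" or "wrist"; returns (picture, depth): 420x560x3 uint8, blue, green, red; 420x560 float32, m along the optical axis (not along the pixel's ray), 0 where there is no reading.
- ctrl.get_calibration(name): a dict with "intrinsics" (3x3 intrinsics, pixels), "R" (3x3) and "t" (3): a world point X has camera coordinates R X + t. Camera axes: x right, y down, z forward; pixel columns grow to the right and rows downward; lengths in m; the calibration is good to about 2 mm. A picture is of the moment at which its call begins: read the wrist's pose just before it. get_calibration takes no time and is no camera call; for the wrist camera it gives the pose at the moment of the call.
- ctrl.hand_in(): hands the job in, once; it reports no verdict.
Trained networks look in the newest picture that a camera, given by its name, has taken for a name from the list of things; names that differ only in an ending like _2 or _b are one class to them, and where a whole thing is asked for, a point or a joint stands for the part that bears it (a point fixed in the world has none). Each returns a list of dicts, best first, with "p" (0 to 1); they miss things now and then, are a little off and sometimes report something else, mostly with a low value. They report only what shows in the picture. A call takes as long as a camera call. They do not tell look-alikes from the thing itself.
- ctrl.boxes_of(thing, camera): "point" ([x, y, z] in m, in the coordinates of the camera as it stood for that picture, good to about 4 mm: the middle of the surface that is visible of it).
- ctrl.silhouettes(thing, camera): "pixels" (420x560 bool, what is visible of it).
The state is a dict: "time_s": time; "q": joint angles; "dq": joint speeds; "joint_efforts": joint torques, N m; "eef_pos": TCP position; "eef_rot": TCP orientation; "wrist_force": force on the tool from outside, world axes, zero at the start; "torque": the same for the moment, N m; "opening": opening from 0.0 (shut) to 1.0 (fully open).
Only numpy, scipy, OpenCV 4.12 (cv2) and the standard library are available. Lean on these libraries where they do the work, as an engineer would, in place of code of your own. Each camera call takes 0.05 s, during which the arm holds its last target.

## Task

Before drilling outdoors, test the earth-leakage breaker of the power box: press its test button so that the lever drops, then lift the lever back until it stays up by itself. Then lay the thick round stone blank lengthwise in the V-block of the bead drill, centred along the block and without touching the drill bit, and finish while still holding it there, the gripper or its fingertips pressing it steadily straight down onto both flanks of the V with roughly the weight of a kilogram (about 10 N; never hard). Leave the other things on the table where they are.

Things in the scene. Friction and masses are not known exactly. Their poses are not given: they have to be found in the camera images.
- rcd: grey wedge-shaped power box fixed on the table, 150 deep, 124 wide, 40 high in front (-x) and 95 at the back; origin at the centre of its underside. On its sloping face sits the breaker, a white block 45 (up the slope) x 76 that rises 14 mm from that face and carries button and lever side by side
- button_top (a point): centre of the top of the round grey test button, diameter 14, 9 mm proud of the white block. z points straight out of the sloping face (20 degrees off vertical, to the box's low front), x up the slope, y along the face. Push along -z: travel 6 mm, 2 N to start, 6 N at the bottom; trips the lever after about 3 mm (4 N). The lever stands 38 mm away along +y
- test_button (a joint): travel of the test button in m: 0 out, 0.006 fully in; it springs back. Lifting the lever also moves it in and out for a moment
- lever (a joint): angle of the breaker's black toggle lever, rad: about 0.07 = up, latched (leaning 31 degrees up the slope), 1.2 = dropped by its spring (35 degrees down the slope). To reset it push it up the slope all the way: the push grows to about 4 N, it snaps over the catch to a stop at -0.1 and, let go, settles at 0.07 and stays
- lever_axis (a point): point on the lever's turning axis, mid-width of the lever, 6 mm below the white block's face; axes as for button_top (y = turning axis, x up the slope, z out of the face). The lever is a flat stick 18 wide (y), 7 thick, its end 34 mm from the axis. The white block reaches 22 mm up and down the slope from here
- lever_tip (a point): middle of the end of the lever, moves with it
- blank_center (a point): centre of the thick round blank of pale stone, a plain cylinder of diameter 32 and length 80, about 0.17 kg, lying on the table, so 16 mm above it. Its y axis is the cylinder's axis
- vee (a point): where the blank's centre belongs when seated and centred in the V-block, 57 mm above the table. y = the groove's direction (blank's axis along it, either way), z up. Aluminium block 60 long (y), 40 wide, 90 degree V open 27 at the top; its flat top edges lie 9 mm below this point, so fingers gripping the blank from the sides must reach less than 8 mm below its axis
- drill: the bead drill with all its parts, fixed: grey base plate 104 x 270 x 12, V-block at its origin, motor (diameter 60, axis along the groove, top 87 above the table) at the -y end, beginning at y = -116; the chuck ends at -84. Nothing else rises above the block. Origin on the table right under vee, same axes
- flank_near: the V-block's half on the -x side of the groove (its sloping flank is one contact line). Pressing the blank straight down with 10 N loads each flank with about 8 N; a sideways push loads one and unloads the other; same origin and axes as drill
- flank_far: the V-block's half on the +x side of the groove (the other contact line); same origin and axes as drill
- bit: the 4 mm drill bit, fixed, thin and brittle; same origin and axes as drill; it reaches from y = -84 to y = -54 mm, 57 mm above the table, in line with the seated blank
- blank: the thick round blank of blank_center; its origin lies in its surface, half-way along, 16 mm from the axis
- slim_rod: slim round stone rod, diameter 18, 90 long, lying on the table; a bystander; origin under its middle as built
- square_stick: square stone stick 24 x 24 x 80, lying on the table; a bystander; origin at the middle of its underside
- bowl: grey stoneware bowl, diameter 120, 52 high; bystander; origin at the centre of its underside
- canister: lidded glass canister with beads in it, diameter 88, 127 high with its knob; bystander; origin at the centre of its underside
- magnet_tray: black round magnetic tray with curved walls, diameter 118, 22 high; bystander; origin at the centre of its underside
- pliers: aluminium flat-nose pliers lying flat, 140 long, 13 high; bystander; origin under the pivot
- scoop: white plastic bead scoop, 135 long, 24 high; bystander; origin on the table under its middle
Things that resemble listed ones, but are neither listed nor needed, are in the scene too. Leave any green or orange look-alike of the blank alone.

How it is judged:
By the outcome, as a careful person would: the job done as asked, in the order asked, and still so for the second after the job is handed in, while the arm keeps its last pose, push and grip.
It also fails if it takes over 53 s, if anything falls off the work surface, if the arm or the gripper's body presses on something with over 40 N, if the wrist force passes 120 N, or if a joint passes its speed limit or range.

## Working session

There is one attempt and no reset: what is moved stays moved. The work goes in short steps, Python scripts to look and compute and a tool call to move; the robot and the scene stay as the last step left them, time stands still between calls to the robot, and variables do not carry over. Pictures are saved under pics/ and viewed, and the job is handed in when it is done.

Besides the shell and the picture viewer there is one more tool, called after "Request:" as a command line: name --pt "numbers of a row" for each row, then --argument value for the rest. step_arm: Moves the arm, as the interface text tells. Its arguments: {"type":"object","properties":{"commands":{"type":"array"}},"required":["commands"]}

```bash
ls; mkdir -p pics; cat > h.py <<'E'
import numpy as np, cv2
from bench import ctrl
from scipy.spatial.transform import Rotation as Ro
def cal(n):
    c=ctrl.get_calibration(n); return np.array(c["intrinsics"]),np.array(c["R"]),np.array(c["t"])
def cloud(n,depth,c=None):
    K,R,t=c or cal(n); v,u=np.mgrid[:depth.shape[0],:depth.shape[1]]
    P=np.stack([(u-K[0,2])/K[0,0]*depth,(v-K[1,2])/K[1,1]*depth,depth],-1)
    return (P-t)@R
def w(n,p,c=None):
    K,R,t=c or cal(n); return R.T@(np.array(p)-t)
def proj(n,X,c=None):
    K,R,t=c or cal(n); x=K@(R@np.array(X)+t); return x[:2]/x[2]
E
python3 - <<'E'
from h import *
o=ctrl.get_obs(); print({k:np.round(v,3) for k,v in o.items()})
for n in ["scene","side","wrist"]:
    c=cal(n); p,d=ctrl.camera(n); cv2.imwrite(f"pics/{n}0.png",p); np.savez(f"{n}0.npz",p=p,d=d,K=c[0],R=c[1],t=c[2])
E
```

```text
pics
{'time_s': np.float64(0.0), 'q': array([ 1.013,  0.182,  1.608,  0.   ,  1.354, -0.206]), 'dq': array([ 0.   ,  0.   ,  0.   , -0.001, -0.   ,  0.002]), 'joint_efforts': array([ 0.0000e+00, -4.4487e+01, -3.5133e+01, -0.0000e+00,  9.0000e-03,
        0.0000e+00]), 'eef_pos': array([0.198, 0.539, 0.23 ]), 'eef_rot': array([-0.58 ,  0.58 ,  0.404, -0.405]), 'wrist_force': array([ 1.129, -0.067, -0.588]), 'torque': array([-0.007,  0.006,  0.016]), 'opening': np.float64(0.997)}
```

View pics/scene0.png

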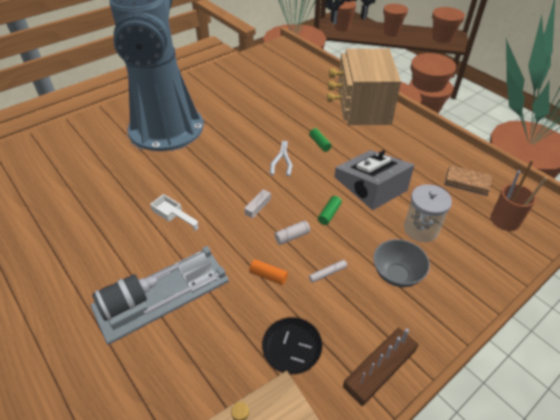

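View pics/side0.png

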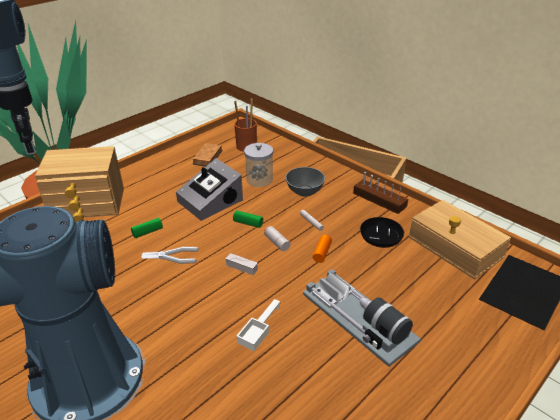

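View pics/wrist0.png

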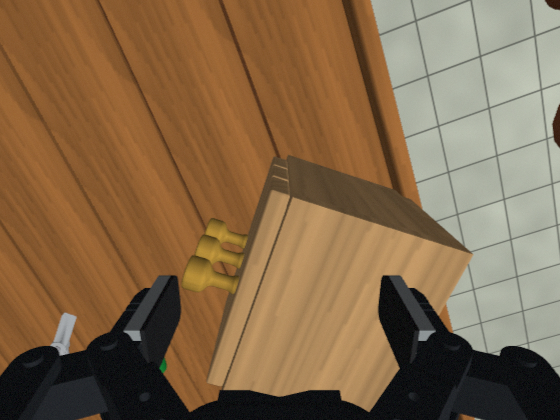

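Scene view: candidates for the blank are the pale thick cylinder at (293,232), the slim rod (328,270), the square stick (258,203), greens (330,210) and (320,139), and orange (268,271). The pale thick cylinder fits the description. The breaker is at about (375,163) and the drill at (160,290).

```bash
python3 - <<'E'
from h import *
for n in ["scene","side"]:
    p,d=ctrl.camera(n)
    for th in ["button_top","lever_tip","lever_axis","rcd","blank_center","vee","drill","flank_near","flank_far","bit"]:
        for fn in ("boxes_of",):
            r=ctrl.boxes_of(th,n)
            print(n,th,[(round(float(x["p"]),2),np.round(w(n,x["point"]),3).tolist()) for x in r[:3]])
    
z={n:np.load(n+"0.npz") for n in ("scene","side")}
for n,(u0,v0,u1,v1) in {"scene":(330,140,420,210),"side":(170,150,250,225)}.items():
    cv2.imwrite(f"pics/{n}_rcd.png",cv2.resize(z[n]["p"][v0:v1,u0:u1],None,fx=7,fy=7,interpolation=cv2.INTER_CUBIC))
cv2.imwrite("pics/scene_bl.png",cv2.resize(z["scene"]["p"][180:290,235:355],None,fx=5,fy=5,interpolation=cv2.INTER_CUBIC))
print(ctrl.get_obs()["time_s"])
E
```

```text
scene button_top [(0.38, [0.445, 0.01, 0.026])]
scene lever_tip [(0.5, [0.565, 0.309, 0.102])]
scene lever_axis [(0.85, [0.596, 0.261, 0.064])]
scene rcd [(0.86, [0.599, 0.26, 0.064]), (0.74, [0.574, 0.017, 0.028])]
scene blank_center [(0.96, [0.572, 0.017, 0.031]), (0.82, [0.582, 0.131, 0.029]), (0.55, [0.359, 0.3, 0.027])]
scene vee [(0.95, [0.528, -0.32, 0.028])]
scene drill [(0.71, [0.537, -0.326, 0.03])]
scene flank_near [(0.9, [0.512, -0.209, 0.047]), (0.34, [0.597, 0.26, 0.063])]
scene flank_far [(0.76, [0.541, -0.22, 0.041])]
scene bit []
side button_top []
side lever_tip []
side lever_axis [(0.66, [0.551, 0.257, 0.06])]
side rcd []
side blank_center [(0.8, [0.609, -0.101, 0.03]), (0.76, [0.347, 0.297, 0.025]), (0.7, [0.568, 0.129, 0.027])]
side vee [(0.81, [0.491, -0.34, 0.029])]
side drill [(0.88, [0.486, -0.335, 0.026])]
side flank_near [(0.52, [0.5, -0.217, 0.038]), (0.31, [0.552, 0.26, 0.063]), (0.19, [0.56, 0.005, 0.03])]
side flank_far [(0.73, [0.529, -0.226, 0.045])]
side bit []
1.25
```

View pics/scene_rcd.png

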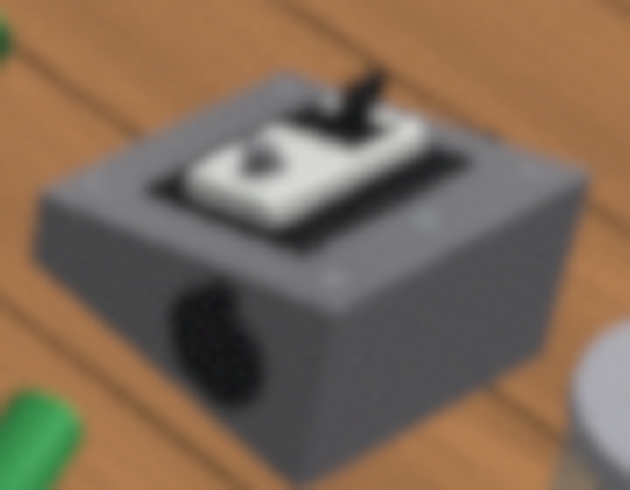

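View pics/side_rcd.png

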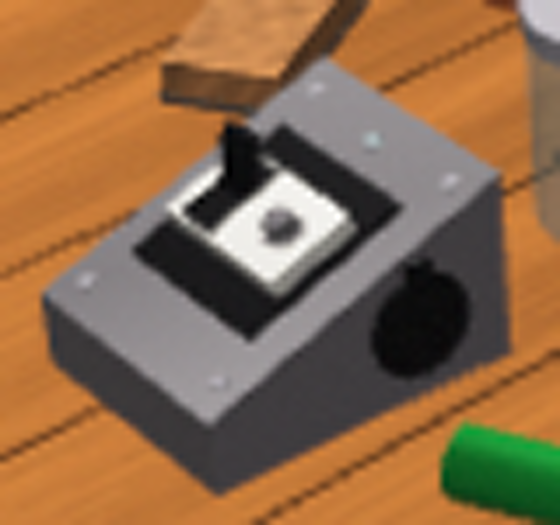

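View pics/scene_bl.png

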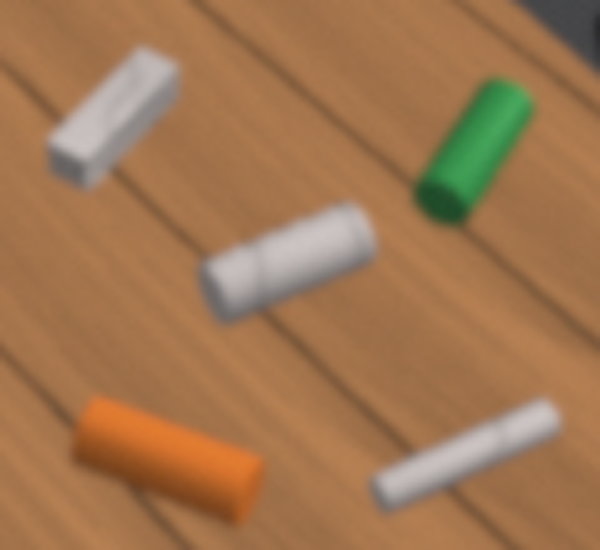

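The blank is the pale thick cylinder, scene pixel (293,232), near (0.57, 0.01). The crop shows it round and wider than the slim rod. The lever stands up. Next I fit the poses from depth.

```bash
cat > fit0.py <<'E'
from h import *
P=[];C=[]
for n in ("scene","side"):
    z=np.load(n+"0.npz"); X=cloud(n,z["d"],(z["K"],z["R"],z["t"])); m=z["d"]>0
    a=X[m];
    # table check
    s=(abs(a[:,0]-.5)<.4)&(abs(a[:,1])<.4)&(abs(a[:,2])<.02)
    cf=np.linalg.lstsq(np.c_[a[s,:2],np.ones(s.sum())],a[s,2],rcond=None)[0]; print(n,"table",cf.round(4), "std",np.std(a[s]@np.r_[-cf[:2],1]-cf[2]).round(4))
    P.append(a);C.append(z["p"][m].astype(float))
for k,n in enumerate(("scene","side")):
    a=P[k];c=C[k]
    s=(abs(a[:,0]-.58)<.12)&(abs(a[:,1]-.26)<.12)&(a[:,2]>.035)&(a[:,2]<.11); a2=a[s];c2=c[s]
    # ransac plane with tilt ~20deg
    rng=np.random.default_rng(0);best=0
    for _ in range(2000):
        q=a2[rng.choice(len(a2),3,False)];nn=np.cross(q[1]-q[0],q[2]-q[0]);L=np.linalg.norm(nn)
        if L<1e-6: continue
        nn/=L; nn*=np.sign(nn[2])
        if abs(nn[2]-np.cos(.349))>.03: continue
        i=abs((a2-q[0])@nn)<.002
        if i.sum()>best: best=i.sum();bi=i;bn=nn
    m=a2[bi].mean(0);nn=np.linalg.svd(a2[bi]-m)[2][2];nn*=np.sign(nn[2])
    yaw=np.arctan2(-nn[1],-nn[0]); print(n,"plane n",nn.round(3),"tilt",np.degrees(np.arccos(nn[2])).round(1),"yaw upslope",np.degrees(yaw).round(1),best, "d",(nn@m).round(4))
    h=a2[bi]; (cx,cy),(wd,ht),an=cv2.minAreaRect(h[:,:2].astype(np.float32)); print(" rect",cx,cy,wd,ht,an, cv2.boxPoints(((cx,cy),(wd,ht),an)).round(3).tolist())
    print(" range z",np.percentile(h[:,2],[1,99]))
    # white block
    wt=(c2.min(1)>170); b=a2[wt]; dd=(b-m)@nn; print(" white",wt.sum(),b.mean(0).round(3),"height over plane",np.percentile(dd,[5,50,95]).round(4))
    # blank
    s=(abs(a[:,0]-.57)<.07)&(abs(a[:,1]-.015)<.055)&(a[:,2]>.008)&(a[:,2]<.05)&(c.max(1)-c.min(1)<50); b=a[s]
    (cx,cy),(wd,ht),an=cv2.minAreaRect(b[:,:2].astype(np.float32)); print("blank",len(b),cx,cy,wd,ht,an,b[:,2].max(), b.mean(0))
    e=np.linalg.svd(b[:,:2]-b[:,:2].mean(0),full_matrices=False)[2][0];print(" axis",np.degrees(np.arctan2(e[1],e[0])))
E
python3 fit0.py
```

```text
scene table [ 0.0004 -0.0004  0.002 ] std 0.0036
side table [ 0.0029 -0.0003  0.0006] std 0.0036
scene plane n [-0.342  0.023  0.939] tilt 20.0 yaw upslope -3.8 826 d -0.1206
 rect 0.5620152354240417 0.29062891006469727 0.13033679127693176 0.15290416777133942 86.13400268554688 [[0.48100000619888306, 0.23100000619888306], [0.6340000033378601, 0.2199999988079071], [0.6430000066757202, 0.3499999940395355], [0.49000000953674316, 0.3610000014305115]]
 range z [0.04163684 0.0969434 ]
 white 144 [0.568 0.283 0.085] height over plane [0.0087 0.0134 0.0156]
blank 458 0.5706631541252136 0.01803382858633995 0.08206655830144882 0.029246697202324867 79.3817367553711 0.03631660177619316 [0.5735645  0.01407407 0.02693341]
 axis -102.0862514930145
side plane n [-0.349  0.016  0.937] tilt 20.4 yaw upslope -2.6 673 d -0.1273
 rect 0.5613192915916443 0.2888637185096741 0.13302621245384216 0.15353533625602722 84.36524963378906 [[0.4779999852180481, 0.23000000417232513], [0.6309999823570251, 0.2150000035762787], [0.6439999938011169, 0.3479999899864197], [0.4909999966621399, 0.3630000054836273]]
 range z [0.03879948 0.09648148]
 white 156 [0.557 0.285 0.081] height over plane [0.0102 0.014  0.0179]
blank 308 0.5645117163658142 0.016789406538009644 0.08231701701879501 0.02942185290157795 80.17730712890625 0.03644128500461683 [0.56060413 0.01089204 0.02601453]
 axis -96.94350774925401
```

```bash
cat >> h.py <<'E'
def R_of(q): return Ro.from_quat(np.r_[q[1:],q[0]]).as_matrix()
def pose():
    o=ctrl.get_obs(); return np.array(o["eef_pos"]),R_of(o["eef_rot"])
def rel(pt,Rt,p=None,R=None):
    """print turn (units of 6deg) first then shift along the NEW tool axes (units 30mm)"""
    if p is None: p,R=pose()
    rv=Ro.from_matrix(R.T@Rt).as_rotvec(); s=Rt.T@(np.array(pt)-p)
    print("turn deg",np.degrees(rv).round(2),"units",(np.degrees(rv)/6).round(3),"| shift new axes mm",(s*1e3).round(1),"units",(s/.03).round(3), "| shift old axes units",(R.T@(np.array(pt)-p)/.03).round(3))
E
cat > rcd.py <<'E'
from h import *
def rframe(yaw): # columns x up the slope, y along the face, z out
    c,s=np.cos(yaw),np.sin(yaw); x=np.array([c,s,0]); y=np.array([-s,c,0]); z=np.array([0,0,1.])
    a=np.radians(20); X=np.cos(a)*x+np.sin(a)*z; return np.c_[X,y,np.cross(X,y)]
E
python3 - <<'E'
from rcd import *
p,R=pose(); print(p,"\n",R.round(3))
K,Rc,t=cal("wrist"); print("cam pos in tool",(R.T@(-Rc.T@t-p)).round(4),"\ncam axes in tool\n",(R.T@Rc.T).round(3),K)
F=rframe(np.radians(-4))
for sg in (1,-1):
    Rt=np.c_[-sg*F[:,1]*1,-F[:,2],np.cross(-sg*F[:,1],-F[:,2])]
    print(sg); rel([0.53,0.285,0.25],Rt)
for n in ("scene","side"):
    z=np.load(n+"0.npz"); X=cloud(n,z["d"],(z["K"],z["R"],z["t"]))[z["d"]>0]
    s=(abs(X[:,0]-.52)<.12)&(abs(X[:,1]+.3)<.17)&(X[:,2]>.007)&(X[:,2]<.02); 
    print(n,s.sum(),cv2.minAreaRect(X[s][:,:2].astype(np.float32)))
    s=(abs(X[:,0]-.52)<.12)&(abs(X[:,1]+.3)<.17)&(X[:,2]>.04)&(X[:,2]<.056);
    print(n,s.sum(),cv2.minAreaRect(X[s][:,:2].astype(np.float32)))
E
```

```text
[0.19813046 0.53980121 0.23130472] 
 [[ 0.345 -0.    -0.939]
 [ 0.939  0.     0.345]
 [ 0.    -1.     0.   ]]
cam pos in tool [-0.0006 -0.1434  0.084 ] 
cam axes in tool
 [[ 1.     0.001 -0.   ]
 [ 0.    -0.327  0.945]
 [ 0.001 -0.945 -0.327]] [[351.05397207   0.         279.11049147]
 [  0.         351.05397207 205.34911499]
 [  0.           0.           1.        ]]
1
turn deg [  4.04 161.55 -28.49] units [ 0.674 26.925 -4.748] | shift new axes mm [231.  101.7 334.2] units [ 7.701  3.391 11.14 ] | shift old axes units [ -4.161  -0.624 -13.311]
-1
turn deg [-19.87 -15.99  -2.82] units [-3.311 -2.665 -0.47 ] | shift new axes mm [-231.   101.7 -334.2] units [ -7.701   3.391 -11.14 ] | shift old axes units [ -4.161  -0.624 -13.311]
scene 2508 ((0.4793893098831177, -0.2881397604942322), (0.2840754985809326, 0.17869064211845398), 85.03560638427734)
scene 541 ((0.5189763307571411, -0.3023777902126312), (0.23546379804611206, 0.04593075439333916), 88.62158966064453)
side 1804 ((0.5104271173477173, -0.29761648178100586), (0.2724193036556244, 0.24758471548557281), 84.24701690673828)
side 544 ((0.49997228384017944, -0.3011990189552307), (0.23736655712127686, 0.07663791626691818), 85.9658203125)
```

Request:
step_arm --pt "0 0 0 -0.277 -0.042 -0.887 0" --pt "0 0 0 -0.277 -0.042 -0.887 0" --pt "0 0 0 -0.277 -0.042 -0.887 0" --pt "0 0 0 -0.277 -0.042 -0.887 0" --pt "0 0 0 -0.277 -0.042 -0.887 0" --pt "0 0 0 -0.277 -0.042 -0.887 0" --pt "0 0 0 -0.277 -0.042 -0.887 0" --pt "0 0 0 -0.277 -0.042 -0.887 0" --pt "0 0 0 -0.277 -0.042 -0.887 0" --pt "0 0 0 -0.277 -0.042 -0.887 0"

```text
time_s: 2.25
eef_pos: [0.4201, 0.3693, 0.244]
eef_rot: [0.58, -0.58, -0.405, 0.405]
wrist_force: [1.0, 0.7, -0.5]
opening: 0.002
```

Request:
step_arm --pt "0 0 0 -0.277 -0.042 -0.887 0" --pt "0 0 0 -0.277 -0.042 -0.887 0" --pt "-0.552 -0.444 -0.078 0 0 0 0" --pt "-0.552 -0.444 -0.078 0 0 0 0" --pt "-0.552 -0.444 -0.078 0 0 0 0" --pt "-0.552 -0.444 -0.078 0 0 0 0" --pt "-0.552 -0.444 -0.078 0 0 0 0" --pt "-0.552 -0.444 -0.078 0 0 0 0" --pt "0 0 0 0 0 0 0"

```text
time_s: 3.15
eef_pos: [0.462, 0.3362, 0.2458]
eef_rot: [-0.419, 0.599, 0.559, -0.392]
wrist_force: [0.8, -0.2, 0.0]
opening: -0.002
```

```bash
cat > shot.py <<'E'
import sys
from h import *
def shot(n,tag):
    c=cal(n); p,d=ctrl.camera(n); cv2.imwrite(f"pics/{n}{tag}.png",p); np.savez(f"{n}{tag}.npz",p=p,d=d,K=c[0],R=c[1],t=c[2]); return p,d,c
E
python3 - <<'E'
from shot import *
p,d,c=shot("wrist","1"); print(pose(), ctrl.get_obs()["time_s"])
for th in ["button_top","lever_tip","lever_axis","rcd"]:
    r=ctrl.boxes_of(th,"wrist")
    print(th,[(round(float(x["p"]),2),np.round(w("wrist",x["point"],c),4).tolist(),proj("wrist",w("wrist",x["point"],c),c).round()) for x in r[:3]])
E
```

```text
(array([0.46267705, 0.33626797, 0.2462857 ]), array([[ 6.99191161e-02,  3.40080929e-01, -9.37793303e-01],
       [ 9.97552656e-01, -2.39568192e-02,  6.56869082e-02],
       [-1.27679779e-04, -9.40090970e-01, -3.40923674e-01]])) 3.2
button_top [(0.52, [0.5523, 0.2731, 0.0883], array([222., 212.]))]
lever_tip [(0.88, [0.564, 0.3117, 0.0994], array([262., 227.]))]
lever_axis [(0.59, [0.5345, 0.2994, 0.0647], array([248., 182.]))]
rcd [(0.81, [0.5395, 0.2925, 0.0707], array([241., 190.]))]
```

View pics/wrist1.png

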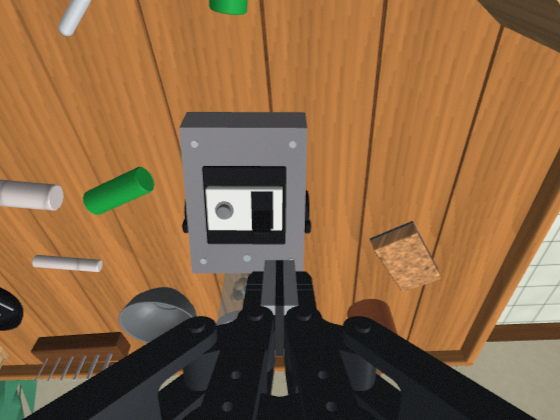

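The wrist view shows the button at about (224,211), the lever at (262,210) standing up, and the white block from (207,187) to (283,231).

```bash
cat > fit1.py <<'E'
from rcd import *
import sys
z=np.load(sys.argv[1]+".npz"); c=(z["K"],z["R"],z["t"]); d=z["d"]; X=cloud("wrist",d,c); p=z["p"].astype(int)
roi=np.zeros(d.shape,bool); roi[120:300,170:320]=1
k=roi&(d>0)&(X[...,2]>.035)&(X[...,2]<.12)&(abs(X[...,0]-.56)<.1)&(abs(X[...,1]-.29)<.07)
grey=k&(p.max(-1)<150)&(p.min(-1)>60)
A=X[grey]; 
for _ in range(5):
    m=A.mean(0);n=np.linalg.svd(A-m,full_matrices=False)[2][2];n*=np.sign(n[2]); B=X[grey]; A=B[abs((B-m)@n)<.003]
print("plane",n.round(4),"tilt",np.degrees(np.arccos(n[2])).round(2),"yaw",np.degrees(np.arctan2(-n[1],-n[0])).round(2),len(A))
yaw=np.arctan2(-n[1],-n[0])
# rectangle of face pts
print("face rect",cv2.minAreaRect(A[:,:2].astype(np.float32)))
white=k&(p.min(-1)>150); W=X[white]; h=(W-m)@n; print("white n",len(W),"h",np.percentile(h,[5,50,95]).round(4)); W=W[abs(h-np.median(h))<.003]
print("white rect", W.mean(0).round(4))
F=rframe(np.radians(-4)); L=(W-m)@F; r=cv2.minAreaRect(L[:,:2].astype(np.float32)); print(r)
cen=m+F@np.r_[r[0],np.median(L[:,2])]; print("block top centre",cen.round(4))
Fy=F
for nm,(u,v) in {"button":(224,211)}.items():
    q=X[v-3:v+4,u-3:u+4].reshape(-1,3); print(nm,np.median(q,0).round(4),"h",((q-m)@n).round(4).min(),np.median((q-m)@n).round(4))
lev=k&((X-m)@n>.026); print("above 26mm:",lev.sum(),X[lev].mean(0).round(4) if lev.any() else None)
print("button relative to block centre",((np.median(X[208:215,221:228].reshape(-1,3),0)-cen)@F).round(4))
E
python3 fit1.py wrist1
```

```text
plane [-0.3406  0.0244  0.9399] tilt 19.97 yaw -4.1 10539
face rect ((0.561825156211853, 0.29287081956863403), (0.12551790475845337, 0.15200595557689667), 85.84122467041016)
white n 2101 h [0.002  0.0139 0.0152]
white rect [0.5553 0.2891 0.0806]
((0.012729660607874393, 0.0009581856429576874), (0.04358375817537308, 0.07476458698511124), 0.24929659068584442)
block top centre [0.5565 0.2935 0.0809]
button [0.5507 0.2755 0.089 ] h 0.0212 0.0229
above 26mm: 291 [0.5626 0.3115 0.1037]
button relative to block centre [-0.0016 -0.0184  0.0091]
```

```bash
python3 - <<'E'
from rcd import *
F=rframe(np.radians(-4.1)); Rt=np.c_[F[:,1],-F[:,2],-F[:,0]]
B=np.array([.5513,.2752,.0893])
np.savez("rcd.npz",F=F,Rt=Rt,B=B)
rel(B+F[:,2]*.02,Rt)
E
```

```text
turn deg [-0.01  0.01  0.02] units [-0.002  0.002  0.004] | shift new axes mm [-54.6 159.2 -31.9] units [-1.819  5.306 -1.064] | shift old axes units [-1.822  5.305 -1.065]
```

Request:
step_arm --pt "0 0 0 -0.607 0 -0.355 0" --pt "0 0 0 -0.607 0 -0.355 0" --pt "0 0 0 -0.607 0 -0.355 0" --pt "0 0 0 0 0.8 0 0" --pt "0 0 0 0 0.8 0 0" --pt "0 0 0 0 0.8 0 0" --pt "0 0 0 0 0.8 0 0" --pt "0 0 0 0 0.8 0 0" --pt "0 0 0 0 0.8 0 0" --pt "0 0 0 0 0.5 0 0"

```text
time_s: 4.4
eef_pos: [0.5441, 0.275, 0.1059]
eef_rot: [-0.42, 0.599, 0.557, -0.392]
wrist_force: [0.3, -0.5, -0.4]
opening: -0.0
```

Request:
step_arm --pt "0 0 0 0 0 0 0" --pt "0 0 0 0 0 0 0"

```text
time_s: 4.6
eef_pos: [0.5443, 0.2755, 0.108]
eef_rot: [-0.42, 0.599, 0.558, -0.391]
wrist_force: [-0.0, 0.3, -0.4]
opening: 0.0
```

```bash
python3 - <<'E'
from shot import *
z=np.load("rcd.npz"); p,R=pose(); print(((p-z["B"])@z["F"]*1e3).round(1))
o=ctrl.get_obs();print(o["wrist_force"]@z["F"],o["time_s"])
shot("wrist","2"); p,d,c=shot("side","2")
cv2.imwrite("pics/side2c.png",cv2.resize(p[140:230,160:260],None,fx=6,fy=6,interpolation=cv2.INTER_CUBIC))
E
```

```text
[-0.2 -0.2 20. ]
[-0.19009938  0.30369657 -0.36899938] 4.6
```

View pics/wrist2.png

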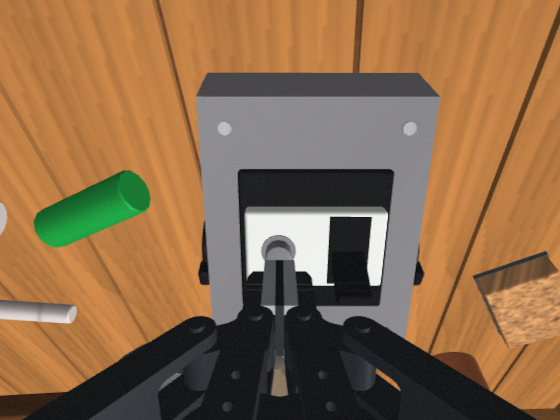

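View pics/side2c.png

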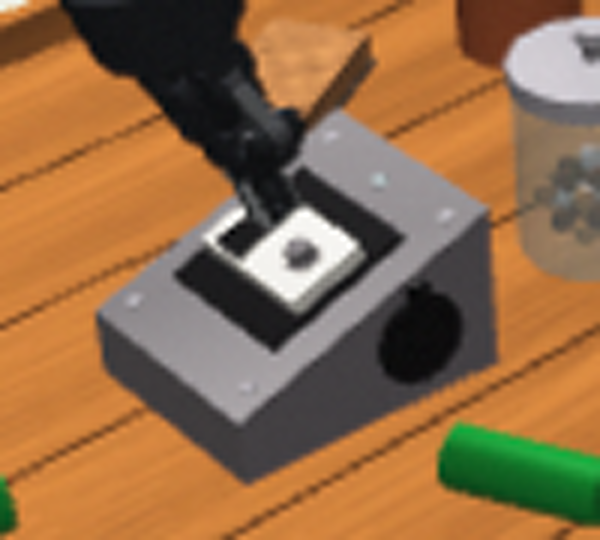

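Tip and button line up at column 279 in the wrist view. I press slowly.

Request:
step_arm --pt "0 0 0 0 0.3 0 0" --pt "0 0 0 0 0.25 0 0" --pt "0 0 0 0 0.08 0 0" --pt "0 0 0 0 0.05 0 0" --pt "0 0 0 0 0.05 0 0" --pt "0 0 0 0 0 0 0"

```text
time_s: 5.3
eef_pos: [0.551, 0.2751, 0.0871]
eef_rot: [-0.42, 0.599, 0.558, -0.392]
wrist_force: [-2.6, -1.2, 2.2]
opening: 0.002
```

```bash
cat > st.py <<'E'
from h import *
z=np.load("rcd.npz"); p,R=pose(); print(((p-z["B"])@z["F"]*1e3).round(1))
o=ctrl.get_obs();print((o["wrist_force"]@z["F"]).round(2),o["time_s"])
E
python3 st.py
```

```text
[-1.  -0.1 -2. ]
[-1.62 -1.42  2.94] 5.3
```

Request:
step_arm --pt "0 0 0 0 0.05 0 0" --pt "0 0 0 0 0.05 0 0" --pt "0 0 0 0 0 0 0"

```text
time_s: 5.6
eef_pos: [0.5524, 0.2752, 0.0846]
eef_rot: [-0.419, 0.599, 0.559, -0.391]
wrist_force: [-3.9, -0.3, 3.3]
opening: -0.002
```

```bash
python3 st.py
```

```text
[-0.6  0.1 -4.8]
[-2.54 -0.56  4.4 ] 5.6
```

Request:
step_arm --pt "0 0 0 0 0.04 0 0" --pt "0 0 0 0 0 0 0"

```text
time_s: 5.8
eef_pos: [0.5528, 0.2752, 0.0835]
eef_rot: [-0.419, 0.599, 0.559, -0.391]
wrist_force: [-3.7, -0.3, 4.3]
opening: 0.002
```

```bash
python3 st.py; python3 - <<'E'
from shot import *
p,d,c=shot("side","3")
cv2.imwrite("pics/side3c.png",cv2.resize(p[140:230,160:260],None,fx=6,fy=6,interpolation=cv2.INTER_CUBIC))
shot("wrist","3")
E
```

```text
[-0.5  0.1 -6. ]
[-1.98 -0.6   5.27] 5.8
```

View pics/wrist3.png

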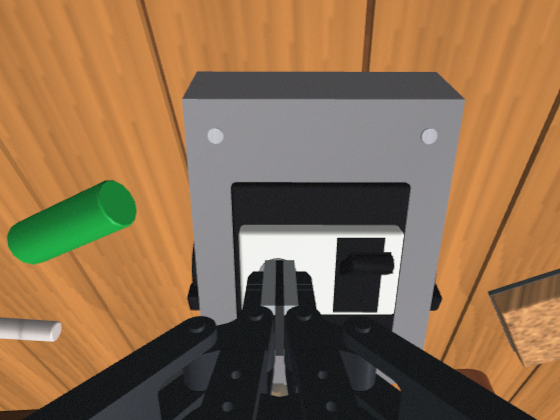

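View pics/side3c.png

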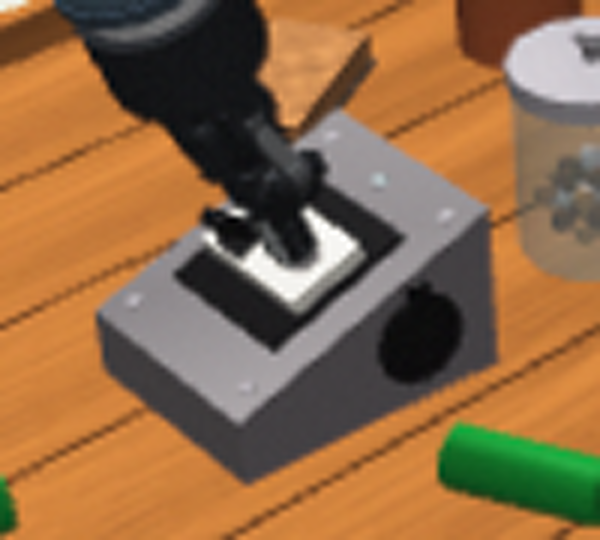

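The lever has dropped: it now points toward the camera at (367,262). I retract and move downslope of it.

Request:
step_arm --pt "0 0 0 0 -0.5 0 0" --pt "0 0 0 0 -0.7 0 0" --pt "0 0 0 0 -0.5 0 0" --pt "0 0 0 0.3 0 0.5 0" --pt "0 0 0 0.5 0 0.5 0" --pt "0 0 0 0.46 0 0.5 0" --pt "0 0 0 0 0 0 0" --pt "0 0 0 0 0 0 0"

```text
time_s: 6.7
eef_pos: [0.4961, 0.3172, 0.1159]
eef_rot: [-0.419, 0.599, 0.559, -0.391]
wrist_force: [-0.9, -0.2, -0.0]
opening: 0.0
```

```bash
python3 st.py; python3 - <<'E'
from shot import *
p,d,c=shot("wrist","4")
z=np.load("rcd.npz"); X=(cloud("wrist",d,c)-z["B"])@z["F"]*1e3
m=(d>0)&(abs(X[...,1]-38)<12)&(X[...,2]>3)&(X[...,2]<25)&(abs(X[...,0])<32)
print(m.sum(),X[m].mean(0).round(1),np.percentile(X[m],[2,98],axis=0).round(1))
E
```

```text
[-45.4  38.   44.9]
[-0.81 -0.23  0.26] 6.7<stdin>:5: RuntimeWarning: Mean of empty slice.
  ret = um.true_divide(
Traceback (most recent call last):
IndexError: index -1 is out of bounds for axis 0 with size 0
```

View pics/wrist4.png

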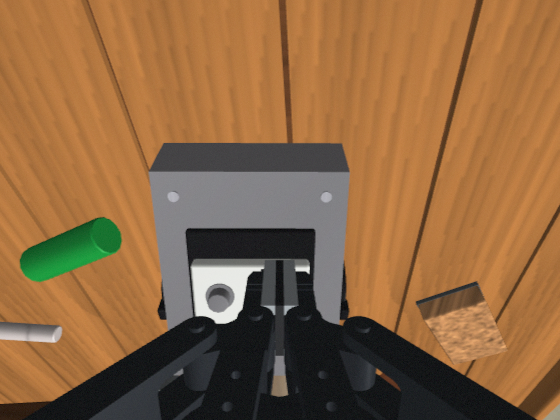

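The lever is hidden behind the finger and the frame lines up. I descend, then push upslope.

Request:
step_arm --pt "0 0 0 0 0.6 0 0" --pt "0 0 0 0 0.6 0 0" --pt "0 0 0 0 0.3 0 0" --pt "0 0 0 0 0 0 0"

```text
time_s: 7.15
eef_pos: [0.5113, 0.3148, 0.0724]
eef_rot: [-0.42, 0.599, 0.558, -0.392]
wrist_force: [0.1, -0.1, 0.0]
opening: 0.004
```

Request:
step_arm --pt "0 0 0 0 0 -0.25 0" --pt "0 0 0 0 0 -0.2 0" --pt "0 0 0 0 0 -0.2 0" --pt "0 0 0 0 0 -0.2 0" --pt "0 0 0 0 0 0 0"

```text
time_s: 7.65
eef_pos: [0.5361, 0.3143, 0.0832]
eef_rot: [-0.419, 0.599, 0.559, -0.391]
wrist_force: [-2.2, 0.2, 1.0]
opening: 0.004
```

```bash
python3 st.py
```

```text
[-18.9  38.    0.5]
[-1.77  0.08  1.71] 7.65
```

Request:
step_arm --pt "0 0 0 0 0 -0.15 0" --pt "0 0 0 0 0 -0.15 0" --pt "0 0 0 0 0 0 0"

```text
time_s: 7.95
eef_pos: [0.5439, 0.3135, 0.0856]
eef_rot: [-0.419, 0.599, 0.559, -0.391]
wrist_force: [-4.8, -0.2, 0.6]
opening: 0.001
```

```bash
python3 st.py
```

```text
[-10.8  37.7  -0. ]
[-4.31 -0.5   2.16] 7.95
```

Request:
step_arm --pt "0 0 0 0 0 -0.13 0" --pt "0 0 0 0 0 0 0"

```text
time_s: 8.15
eef_pos: [0.5474, 0.3134, 0.0867]
eef_rot: [-0.419, 0.599, 0.559, -0.391]
wrist_force: [-3.2, -0.5, 0.2]
opening: 0.001
```

```bash
python3 st.py
```

```text
[-7.1 37.8 -0.2]
[-2.87 -0.7   1.28] 8.15
```

Request:
step_arm --pt "0 0 0 0 0 -0.13 0" --pt "0 0 0 0 0 0 0"

```text
time_s: 8.35
eef_pos: [0.5515, 0.3131, 0.0883]
eef_rot: [-0.419, 0.599, 0.559, -0.391]
wrist_force: [-0.7, 0.7, -0.3]
opening: 0.002
```

```bash
python3 st.py
```

```text
[-2.7 37.8 -0.1]
[-0.8   0.68 -0.08] 8.35
```

Request:
step_arm --pt "0 0 0 0 0 -0.12 0" --pt "0 0 0 0 0 0 0"

```text
time_s: 8.55
eef_pos: [0.5547, 0.3128, 0.0895]
eef_rot: [-0.419, 0.599, 0.559, -0.391]
wrist_force: [-2.1, -0.2, -0.2]
opening: 0.002
```

```bash
python3 st.py;  python3 - <<'E'
from shot import *
p,d,c=shot("side","5")
cv2.imwrite("pics/side5c.png",cv2.resize(p[140:230,160:260],None,fx=6,fy=6,interpolation=cv2.INTER_CUBIC))
E
```

```text
[ 0.7 37.8 -0. ]
[-1.97 -0.32  0.55] 8.55
```

View pics/side5c.png

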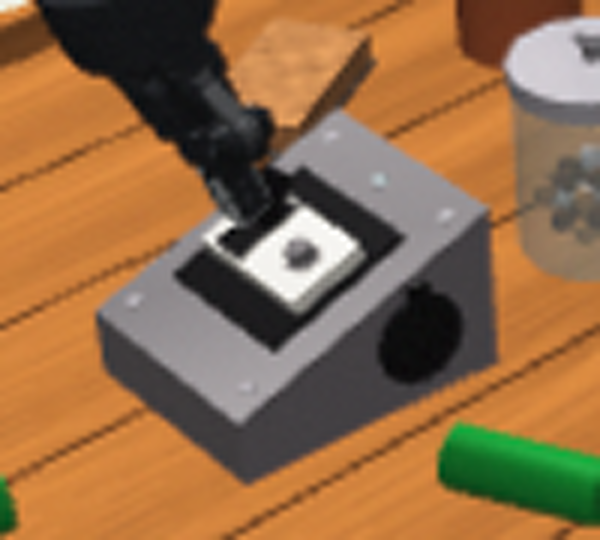

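Request:
step_arm --pt "0 0 0 0 0 -0.1 0" --pt "0 0 0 0 0 0 0"

```text
time_s: 8.8
eef_pos: [0.5554, 0.3127, 0.0896]
eef_rot: [-0.42, 0.599, 0.558, -0.392]
wrist_force: [-9.8, 0.9, 2.5]
opening: 0.001
```

```bash
python3 st.py
```

```text
[ 1.4 37.7 -0.2]
[-8.35  0.18  5.75] 8.8
```

Request:
step_arm --pt "0 0 0 0 0 -0.06 0" --pt "0 0 0 0 0 0 0"

```text
time_s: 9.0
eef_pos: [0.5556, 0.3127, 0.0895]
eef_rot: [-0.421, 0.598, 0.557, -0.393]
wrist_force: [-13.9, 1.5, 5.5]
opening: 0.001
```

```bash
python3 st.py
```

```text
[ 1.6 37.7 -0.3]
[-11.23   0.51   9.94] 9.0
```

At the stop (force rises steeply with no motion). I back off downslope, then up, and look.

Request:
step_arm --pt "0 0 0 0 0 0.4 0" --pt "0 0 0 0 0 0.6 0" --pt "0 0 0 0 0 0.6 0" --pt "0 0 0 0 -0.7 0 0" --pt "0 0 0 0 -0.9 0 0" --pt "0 0 0 0 -0.9 0 0" --pt "0 0 0 -0.9 -0.5 0 0" --pt "0 0 0 -0.9 0 0.5 0" --pt "0 0 0 0 0 0 0"

```text
time_s: 9.9
eef_pos: [0.4638, 0.2631, 0.1539]
eef_rot: [-0.419, 0.6, 0.558, -0.391]
wrist_force: [-0.3, 0.2, -0.2]
opening: -0.0
```

```bash
python3 st.py;  python3 - <<'E'
from shot import *
p,d,c=shot("side","6")
cv2.imwrite("pics/side6c.png",cv2.resize(p[140:230,160:260],None,fx=5,fy=5,interpolation=cv2.INTER_CUBIC))
p,d,c=shot("wrist","6")
E
```

```text
[-59.1 -18.4  90.2]
[-0.37  0.15 -0.09] 9.9
```

View pics/side6c.png

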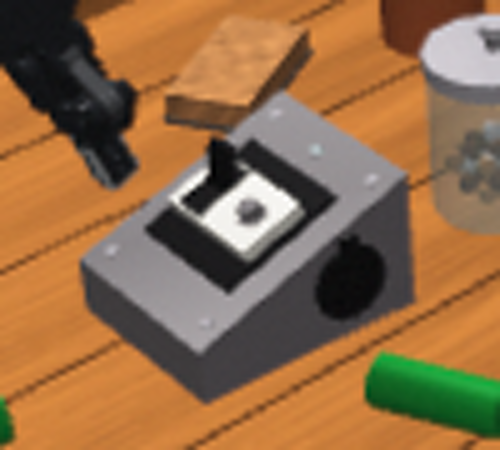

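View pics/wrist6.png

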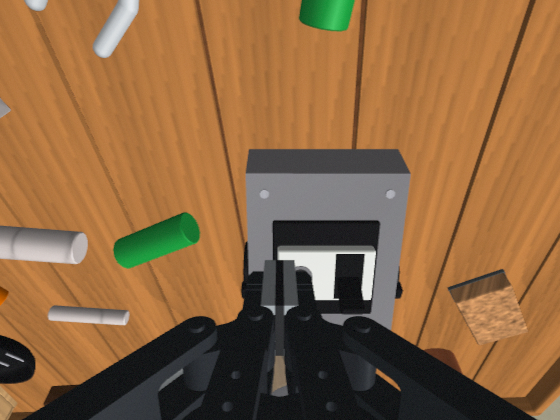

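The lever is back up: in side6c it leans upslope as it did at the start, and the arm is clear of it. Next, the blank.

```bash
python3 - <<'E'
from rcd import *
print(ctrl.get_obs()["q"].round(3))
for sg in (1,-1):
    x=sg*np.array([np.sin(np.radians(80)),-np.cos(np.radians(80)),0]); y=np.array([0,0,-1.]); Rt=np.c_[x,y,np.cross(x,y)]
    print(sg,"cam side",np.cross(x,y).round(2)); rel(np.array([.5675,.0175,.2])-0.04*np.cross(x,y),Rt)
    # turn split: level first, then yaw
p,R=pose(); 
E
```

```text
[ 0.387  0.01   2.003 -0.208  0.822 -0.995]
1 cam side [0.17 0.98 0.  ]
turn deg [15.14 94.85 16.87] units [ 2.523 15.808  2.812] | shift new axes mm [ 143.   -45.2 -266. ] units [ 4.767 -1.505 -8.866] | shift old axes units [-9.311 -0.105 -4.109]
-1 cam side [-0.17 -0.98 -0.  ]
turn deg [ 16.41 -83.13 -14.72] units [  2.734 -13.854  -2.453] | shift new axes mm [-143.   -45.2  186. ] units [-4.767 -1.505  6.2  ] | shift old axes units [-6.659 -0.007 -4.368]
```

Request:
step_arm --pt "0 0 0 -0.931 -0.011 -0.411 0.75" --pt "0 0 0 -0.931 -0.011 -0.411 0.75" --pt "0 0 0 -0.931 -0.011 -0.411 0.75" --pt "0 0 0 -0.931 -0.011 -0.411 0.75" --pt "0 0 0 -0.931 -0.011 -0.411 0.75" --pt "0 0 0 -0.931 -0.011 -0.411 0.75" --pt "0 0 0 -0.931 -0.011 -0.411 0.75" --pt "0 0 0 -0.931 -0.011 -0.411 0.75" --pt "0 0 0 -0.931 -0.011 -0.411 0.75" --pt "0 0 0 -0.931 -0.011 -0.411 0.75"

```text
time_s: 11.0
eef_pos: [0.5618, -0.023, 0.2002]
eef_rot: [-0.419, 0.6, 0.559, -0.391]
wrist_force: [0.2, -0.3, 0.4]
opening: 0.751
```

Request:
step_arm --pt "0.148 0.93 0.165 0 0 0 0.75" --pt "0.148 0.93 0.165 0 0 0 0.75" --pt "0.148 0.93 0.165 0 0 0 0.75" --pt "0.148 0.93 0.165 0 0 0 0.75" --pt "0.148 0.93 0.165 0 0 0 0.75" --pt "0.148 0.93 0.165 0 0 0 0.75" --pt "0.148 0.93 0.165 0 0 0 0.75" --pt "0.148 0.93 0.165 0 0 0 0.75" --pt "0.148 0.93 0.165 0 0 0 0.75"

```text
time_s: 11.9
eef_pos: [0.5616, -0.0215, 0.1997]
eef_rot: [-0.625, 0.719, 0.253, -0.166]
wrist_force: [-0.7, -0.7, 0.8]
opening: 0.747
```

Request:
step_arm --pt "0.148 0.93 0.165 0 0 0 0.75" --pt "0.148 0.93 0.165 0 0 0 0.75" --pt "0.148 0.93 0.165 0 0 0 0.75" --pt "0.148 0.93 0.165 0 0 0 0.75" --pt "0.148 0.93 0.165 0 0 0 0.75" --pt "0.148 0.93 0.165 0 0 0 0.75" --pt "0.148 0.93 0.165 0 0 0 0.75" --pt "0.148 0.93 0.165 0 0 0 0.75" --pt "0 0 0 0 0 0 0.75" --pt "0 0 0 0 0 0 0.75"

```text
time_s: 12.9
eef_pos: [0.5609, -0.0217, 0.1993]
eef_rot: [-0.704, 0.705, -0.061, 0.06]
wrist_force: [-0.8, -0.1, -0.9]
opening: 0.755
```

```bash
python3 - <<'E'
from shot import *
p,R=pose(); print(p,R.round(3),ctrl.get_obs()["q"].round(2))
shot("wrist","7")
c=cal("wrist")
for th in ["blank_center","blank"]:
    r=ctrl.boxes_of(th,"wrist")
    print(th,[(round(float(x["p"]),2),np.round(w("wrist",x["point"],c),4).tolist(),proj("wrist",w("wrist",x["point"],c),c).round()) for x in r[:4]])
E
```

```text
[ 0.5609258  -0.02166248  0.19929154] [[ 0.985 -0.001  0.17 ]
 [-0.17  -0.002  0.985]
 [-0.    -1.    -0.002]] [-0.25  0.18  1.67 -0.    1.29 -0.08]
blank_center [(0.91, [0.6213, -0.0922, 0.0282], array([352., 238.])), (0.9, [0.5776, 0.111, 0.0276], array([272.,  18.])), (0.82, [0.5693, 0.018, 0.0295], array([281., 135.]))]
blank [(0.91, [0.6242, -0.0855, 0.0278], array([354., 231.])), (0.84, [0.5729, 0.0188, 0.0338], array([285., 134.])), (0.71, [0.5762, 0.1081, 0.0282], array([271.,  22.]))]
```

View pics/wrist7.png

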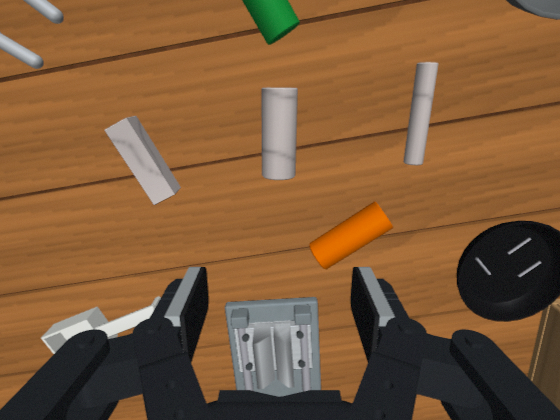

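Wrist view: the blank is at (280,133), upright in the image, with the stick on its left (143,160), the slim rod on its right (421,113) and the orange look-alike at (350,236). The V-block shows at (275,355).

```bash
cat > fitb.py <<'E'
from shot import *
from scipy.optimize import least_squares
z=np.load("wrist7.npz"); c=(z["K"],z["R"],z["t"]); X=cloud("wrist",z["d"],c); p=z["p"].astype(int)
m=np.zeros(z["d"].shape,bool); m[75:190,255:305]=1; m&=(z["d"]>0)&(X[...,2]>.012)&(p.max(-1)-p.min(-1)<60)
A=X[m]; print(len(A),A[:,2].max())
def f(q): # axis through (x0,y0,z0) dir (cos a, sin a,0)
    x0,z0,a=q; d=np.array([np.cos(a),np.sin(a),0]); v=A-np.array([x0,.0175,z0]); v=v-np.outer(v@d,d); return np.linalg.norm(v,axis=1)-.016
s=least_squares(f,[.568,.016,np.radians(80)],loss="soft_l1",f_scale=.001); x0,z0,a=s.x
d=np.array([np.cos(a),np.sin(a),0]); u=(A-np.array([x0,.0175,z0]))@d; lo,hi=np.percentile(u,[.5,99.5]); 
cen=np.array([x0,.0175,z0])+d*(lo+hi)/2
print("axis deg",np.degrees(a),"z",z0,"len",hi-lo,"cen",cen,"rms",np.sqrt(np.mean(f(s.x)**2)))
x=np.array([np.sin(a),-np.cos(a),0]); Rt=np.c_[x,[0,0,-1.],np.cross(x,[0,0,-1.])]
np.savez("blank.npz",cen=cen,a=a,Rt=Rt)
rel([cen[0],cen[1],.08],Rt)
E
python3 fitb.py
```

```text
3158 0.0347755647078531
axis deg 79.6730081938498 z 0.016575574084081796 len 0.07874351492155339 cen [0.56777469 0.0184507  0.01657557] rms 0.0006060710191468833
turn deg [ 0.08  0.47 -0.04] units [ 0.014  0.078 -0.007] | shift new axes mm [  0.2 119.3  40.6] units [0.006 3.978 1.353] | shift old axes units [0.02  3.976 1.358]
```

Request:
step_arm --pt "0 0.078 0 0 0.6 0.68 0.75" --pt "0 0 0 0 0.6 0.676 0.75" --pt "0 0 0 0 0.8 0 0.75" --pt "0 0 0 0 0.8 0 0.75" --pt "0 0 0 0 0.8 0 0.75" --pt "0 0 0 0 0.8 0 0.75" --pt "0 0 0 0 0.6 0 0.75" --pt "0 0 0 0 0.5 0 0.75" --pt "0 0 0 0 0.3 0 0.75" --pt "0 0 0 0 0 0 0.75"

```text
time_s: 14.05
eef_pos: [0.5663, 0.0184, 0.0242]
eef_rot: [-0.704, 0.705, -0.065, 0.063]
wrist_force: [-0.9, -0.1, 0.3]
opening: 0.747
```

```bash
python3 - <<'E'
from shot import *
z=np.load("blank.npz"); p,R=pose(); print(p,ctrl.get_obs()["time_s"]); rel([z["cen"][0],z["cen"][1],.006],z["Rt"])
shot("side","8")
E
```

```text
[0.56632644 0.01843397 0.02424346] 14.05
turn deg [ 0.07 -0.08 -0.18] units [ 0.012 -0.014 -0.03 ] | shift new axes mm [ 1.4 18.2  0.3] units [0.047 0.608 0.009] | shift old axes units [0.049 0.608 0.01 ]
```

Request:
step_arm --pt "0 0 0 0.047 0.3 0 0.75" --pt "0 0 0 0 0.3 0 0.75" --pt "0 0 0 0 0 0 0.75" --pt "0 0 0 0 0 0 0" --pt "0 0 0 0 0 0 0" --pt "0 0 0 0 0 0 0" --pt "0 0 0 0 0 0 0" --pt "0 0 0 0 0 0 0" --pt "0 0 0 0 0 0 0" --pt "0 0 0 0 0 0 0"

```text
time_s: 15.1
eef_pos: [0.5689, 0.0179, 0.0078]
eef_rot: [-0.704, 0.705, -0.064, 0.064]
wrist_force: [-1.1, -0.2, 5.3]
opening: 0.35
```

```bash
python3 - <<'E'
from shot import *
o=ctrl.get_obs();print(o["eef_pos"],o["opening"],o["wrist_force"]); shot("wrist","9"); p,d,c=shot("side","9")
cv2.imwrite("pics/side9c.png",cv2.resize(p[190:290,220:340],None,fx=5,fy=5,interpolation=cv2.INTER_CUBIC))
E
```

```text
[0.56890175 0.01792342 0.00784023] 0.3497762768879876 [-1.09665865 -0.15008841  5.32766056]
```

View pics/wrist9.png

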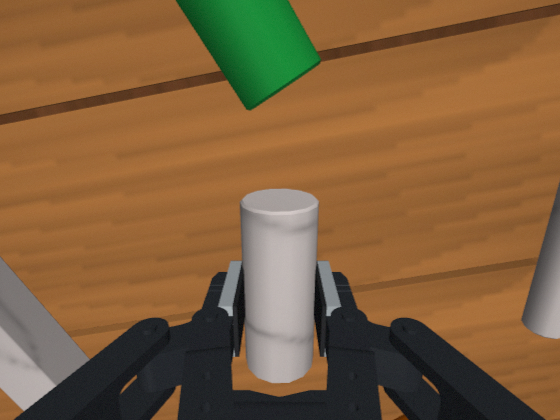

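View pics/side9c.png

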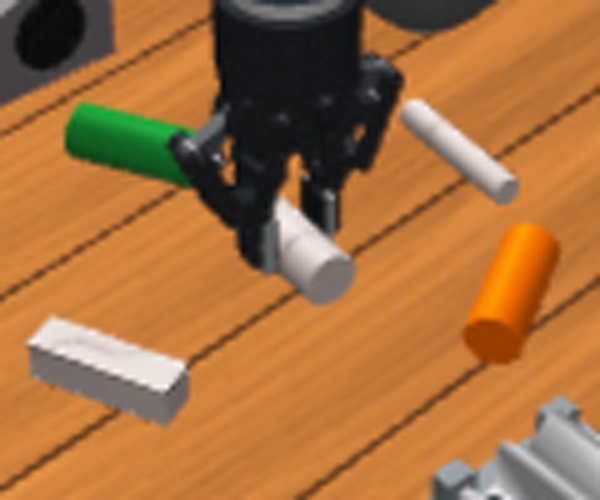

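```bash
python3 - <<'E'
from shot import *
z=np.load("wrist9.npz"); c=(z["K"],z["R"],z["t"]); X=cloud("wrist",z["d"],c)
for u in (228,234,238,322,326,332):
    for v in (258,262,265,268,275,290): print(u,v,z["p"][v,u],(X[v,u]*1e3).round(1))
z=np.load("side9.npz"); c=(z["K"],z["R"],z["t"]); X=cloud("side",z["d"],c)
print("side")
for v in range(232,247,1):
    print(v,[(z["p"][v,u].tolist(),(X[v,u]*1e3).round(0).tolist()) for u in (268,271,273)])
E
```

```text
228 258 [ 54 101 153] [546.3  27.5   1.6]
228 262 [ 54  99 149] [545.8  25.4   1.4]
228 265 [ 63 101 144] [545.4  23.7   1.2]
228 268 [103 119 142] [544.8  21.8   0.6]
228 275 [141 139 134] [550.7  31.7  25.6]
228 290 [142 138 133] [552.1  31.2  36.1]
234 258 [ 54 103 154] [548.9  26.6   0.7]
234 262 [143 139 134] [551.9  31.7  15. ]
234 265 [142 139 134] [551.8  30.9  16.2]
234 268 [142 138 134] [552.4  31.4  19.9]
234 275 [144 141 134] [553.2  31.5  25.9]
234 290 [141 138 132] [554.6  31.4  37.1]
238 258 [ 55 101 154] [550.8  26.2   0.6]
238 262 [142 139 133] [553.4  31.   14.1]
238 265 [140 138 131] [553.7  31.   17.1]
238 268 [140 138 132] [554.4  31.7  21. ]
238 275 [119 116 111] [554.7  30.9  25.4]
238 290 [32 29 30] [555.8  30.4  36. ]
322 258 [ 54 101 153] [590.4  19.2   1. ]
322 262 [143 141 134] [589.6  24.8  14.8]
322 265 [142 139 133] [589.3  24.4  16.8]
322 268 [141 138 132] [589.   24.7  19.8]
322 275 [140 138 133] [588.3  25.5  26.6]
322 290 [34 33 31] [587.1  25.1  36.6]
326 258 [ 55 103 158] [5.923e+02 1.840e+01 1.000e-01]
326 262 [143 140 134] [591.3  24.   14. ]
32
[... 1469 characters left out ...]
8, 65, 106], [560.0, 44.0, -3.0]), ([26, 25, 23], [543.0, 15.0, 25.0]), ([92, 91, 89], [547.0, 11.0, 24.0])]
242 [([54, 115, 185], [553.0, 37.0, 1.0]), ([26, 26, 25], [544.0, 17.0, 19.0]), ([92, 92, 89], [551.0, 16.0, 16.0])]
243 [([56, 118, 193], [548.0, 32.0, 5.0]), ([35, 46, 64], [545.0, 17.0, 15.0]), ([91, 91, 89], [545.0, 10.0, 19.0])]
244 [([56, 117, 191], [547.0, 31.0, 2.0]), ([62, 118, 186], [553.0, 26.0, 2.0]), ([89, 94, 102], [546.0, 11.0, 15.0])]
245 [([57, 121, 196], [544.0, 28.0, 3.0]), ([55, 117, 190], [551.0, 24.0, 0.0]), ([59, 114, 179], [555.0, 20.0, 0.0])]
246 [([56, 119, 196], [544.0, 28.0, -1.0]), ([59, 124, 199], [549.0, 21.0, 0.0]), ([62, 131, 210], [552.0, 17.0, 0.0])]
```

Depth puts the fingertips at z≈14 mm, only about 2 mm below the blank's axis, which is a marginal grip. I reopen a little, go 4 mm lower and regrip.

Request:
step_arm --pt "0 0 0 0 0 0 0.5" --pt "0 0 0 0 0 0 0.5" --pt "0 0 0 -0.03 0.13 0 0.5" --pt "0 0 0 0 0 0 0.5" --pt "0 0 0 0 0 0 0" --pt "0 0 0 0 0 0 0" --pt "0 0 0 0 0 0 0" --pt "0 0 0 0 0 0 0" --pt "0 0 0 0 0 0 0"

```text
time_s: 16.1
eef_pos: [0.5674, 0.0182, 0.0033]
eef_rot: [-0.704, 0.705, -0.065, 0.064]
wrist_force: [0.4, -0.9, -1.6]
opening: 0.35
```

```bash
python3 - <<'E'
from shot import *
o=ctrl.get_obs();print(o["eef_pos"],o["opening"],o["wrist_force"])
p,d,c=shot("wrist","10"); X=cloud("wrist",d,c)
for u in (232,234,238,322,326,328):
    for v in (256,258,260,262): print(u,v,p[v,u],(X[v,u]*1e3).round(1))
A=X[190:370,245:315].reshape(-1,3); A=A[A[:,2]>.02]
# blank pose in world
from scipy.optimize import least_squares
def f(q):
    x0,z0,a=q; d=np.array([np.cos(a),np.sin(a),0]); v=A-np.array([x0,.0175,z0]); v=v-np.outer(v@d,d); return np.linalg.norm(v,axis=1)-.016
s=least_squares(f,[.568,.016,np.radians(80)],loss="soft_l1",f_scale=.001);x0,z0,a=s.x;dd=np.array([np.cos(a),np.sin(a),0]);u=(A-np.array([x0,.0175,z0]))@dd
print(s.x,np.degrees(a),np.percentile(u,[.3,99.7]),np.array([x0,.0175,z0])+dd*np.percentile(u,[.3,99.7]).mean())
E
```

```text
[0.56740698 0.01818161 0.00326428] 0.349905977828229 [ 0.42920484 -0.8682375  -1.55249285]
232 256 [ 54 101 153] [547.8  30.3   0.8]
232 258 [ 53 103 153] [547.7  29.5   1.2]
232 260 [ 75  99 130] [547.4  28.3   0.8]
232 262 [143 141 134] [549.5  32.   10.3]
234 256 [ 52 100 153] [548.9  30.6   1.7]
234 258 [ 55 104 156] [548.5  29.2   0.9]
234 260 [ 73  99 130] [548.4  28.3   1.1]
234 262 [144 141 136] [550.3  31.8  10. ]
238 256 [ 53 101 153] [550.8  30.3   1.9]
238 258 [ 48  97 150] [550.5  29.1   1.4]
238 260 [ 74  98 131] [550.2  27.9   1.1]
238 262 [143 139 134] [552.3  32.1  11.2]
322 256 [ 50  94 143] [588.8  22.8   0.8]
322 258 [ 52  95 141] [588.7  22.1   1.2]
322 260 [ 71  94 121] [ 5.886e+02  2.010e+01 -5.000e-01]
322 262 [144 140 134] [588.1  24.9  10.1]
326 256 [ 52  95 143] [590.6  22.8   1.3]
326 258 [ 49  95 145] [590.5  21.4   0.7]
326 260 [ 73  96 126] [590.4  20.5   0.8]
326 262 [143 140 133] [589.8  24.6  10. ]
328 256 [ 53  95 145] [591.6  22.4   0.9]
328 258 [ 49  98 147] [591.4  21.8   1.6]
328 260 [ 72 102 140] [591.3  20.4   1. ]
328 262 [128 132 136] [590.7  24.4  10. ]
[0.56782486 0.01653418 1.39048159] 79.66872648064137 [-0.03257642  0.0846639 ] [0.57249553 0.0431215  0.01653418]
```

View pics/wrist10.png

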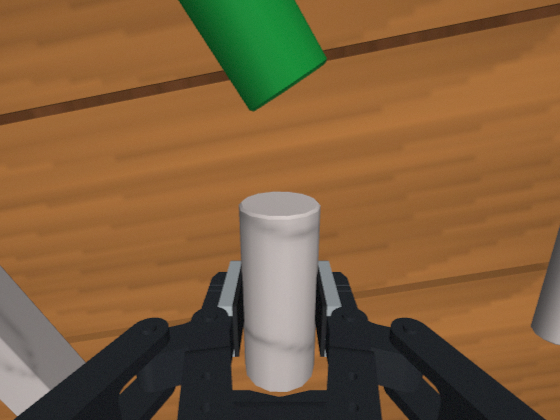

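Grip is good now, tips about 6 mm below the axis. I lift and hover behind the V-block to see it.

Request:
step_arm --pt "0 0 0 0 -0.4 0 0" --pt "0 0 0 0 -0.8 0 0" --pt "0 0 0 0 -0.9 0 0" --pt "0 0 0 0.026 -0.6 -0.7 0" --pt "0 0 0 0.026 -0.6 -0.9 0" --pt "0 0 0 0.026 -0.6 -0.9 0" --pt "0 0 0 0.026 -0.6 -0.9 0" --pt "0 0 0 0.026 -0.6 -0.9 0" --pt "0 0 0 0.026 -0.5 -0.9 0" --pt "0 0 0 0.026 -0.5 -0.9 0"

```text
time_s: 17.15
eef_pos: [0.5399, -0.1637, 0.1885]
eef_rot: [-0.704, 0.705, -0.064, 0.064]
wrist_force: [0.5, -0.3, -2.3]
opening: 0.355
```

Request:
step_arm --pt "0 0 0 0.026 -0.4 -0.9 0" --pt "0 0 0 0.026 0 -0.9 0" --pt "0 0 0 0.026 0 -0.9 0" --pt "0 0 0 0.026 0 -0.9 0" --pt "0 0 0 0 0 -0.2 0" --pt "0 0 0 0 0 0 0" --pt "0 0 0 0 0 0 0"

```text
time_s: 17.85
eef_pos: [0.5225, -0.2745, 0.199]
eef_rot: [-0.704, 0.704, -0.065, 0.064]
wrist_force: [0.1, 0.7, -2.8]
opening: 0.355
```

```bash
python3 - <<'E'
from shot import *
o=ctrl.get_obs();print(o["eef_pos"],o["opening"],o["wrist_force"],o["time_s"])
p,d,c=shot("wrist","11")
for th in ["vee","flank_near","flank_far","drill"]:
    r=ctrl.boxes_of(th,"wrist")
    print(th,[(round(float(x["p"]),2),np.round(w("wrist",x["point"],c),4).tolist(),proj("wrist",w("wrist",x["point"],c),c).round()) for x in r[:4]])
E
```

```text
[ 0.52252373 -0.27448901  0.1989955 ] 0.3547903340767613 [ 0.06218149  0.72419102 -2.79581555] 17.85
vee [(0.64, [0.5247, -0.2279, 0.0253], array([272., 128.]))]
flank_near [(0.59, [0.513, -0.2153, 0.0454], array([255., 119.]))]
flank_far [(0.64, [0.5351, -0.2113, 0.0446], array([280., 109.]))]
drill [(0.58, [0.5203, -0.2226, 0.0207], array([266., 123.]))]
```

View pics/wrist11.png

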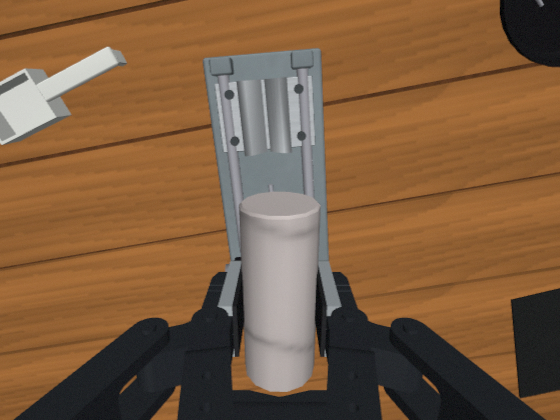

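The V-block is at (240–292, 78–155), with the valley near column 266. The bit tip is at (271,187).

```bash
cat > fitv.py <<'E'
from shot import *
from scipy.optimize import least_squares
z=np.load("wrist11.npz"); c=(z["K"],z["R"],z["t"]); d=z["d"]; X=cloud("wrist",d,c); p=z["p"]
np.set_printoptions(linewidth=200)
for v in (85,100,115,130,145,152):
    print(v,[( u,*(X[v,u]*1e3).round(0).astype(int).tolist()) for u in range(232,300,5)])
cv2.imwrite("pics/vee11.png",cv2.resize(p[40:200,195:335],None,fx=4.5,fy=3.7,interpolation=cv2.INTER_CUBIC))
E
python3 fitv.py
```

```text
85 [(232, 497, -186, 23), (237, 505, -187, 47), (242, 509, -188, 49), (247, 512, -189, 47), (252, 516, -189, 43), (257, 520, -190, 39), (262, 523, -191, 24), (267, 528, -191, 39), (272, 532, -192, 43), (277, 536, -193, 47), (282, 540, -194, 49), (287, 544, -194, 48), (292, 548, -195, 24), (297, 552, -196, 28)]
100 [(232, 495, -198, 23), (237, 499, -199, 24), (242, 506, -199, 49), (247, 510, -200, 49), (252, 514, -201, 44), (257, 517, -201, 41), (262, 521, -202, 37), (267, 525, -203, 38), (272, 530, -203, 43), (277, 534, -204, 45), (282, 538, -205, 48), (287, 542, -205, 50), (292, 546, -207, 24), (297, 550, -208, 24)]
115 [(232, 492, -210, 24), (237, 496, -211, 24), (242, 503, -210, 47), (247, 508, -211, 49), (252, 511, -212, 44), (257, 515, -213, 42), (262, 519, -214, 39), (267, 522, -216, 24), (272, 527, -215, 41), (277, 532, -216, 44), (282, 536, -216, 48), (287, 540, -217, 47), (292, 544, -220, 23), (297, 548, -221, 23)]
130 [(232, 489, -223, 25), (237, 493, -224, 23), (242, 501, -222, 49), (247, 505, -223, 49), (252, 509, -224, 47), (257, 513, -225, 42), (262, 517, -226, 39), (267, 520, -229, 23), (272, 525, -228, 40), (277, 529, -228, 43), (282, 533, -228, 49), (287, 538, -229, 48), (292, 542, -233, 23), (297, 546, -233, 24)]
145 [(232, 486, -236, 25), (237, 491, -236, 27), (242, 495, -238, 23), (247, 502, -235, 48), (252, 506, -236, 47), (257, 510, -237, 44), (262, 514, -239, 39), (267, 517, -242, 25), (272, 522, -240, 38), (277, 527, -240, 43), (282, 531, -240, 47), (287, 535, -241, 49), (292, 540, -246, 23), (297, 544, -247, 23)]
152 [(232, 485, -242, 26), (237, 489, -243, 22), (242, 492, -246, 13), (247, 501, -241, 47), (252, 506, -241, 50), (257, 509, -243, 45), (262, 513, -245, 39), (267, 515, -250, 14), (272, 520, -251, 14), (277, 526, -246, 42), (282, 530, -246, 46), (287, 534, -247, 49), (292, 539, -254, 12), (297, 543, -255, 13)]
```

View pics/vee11.png

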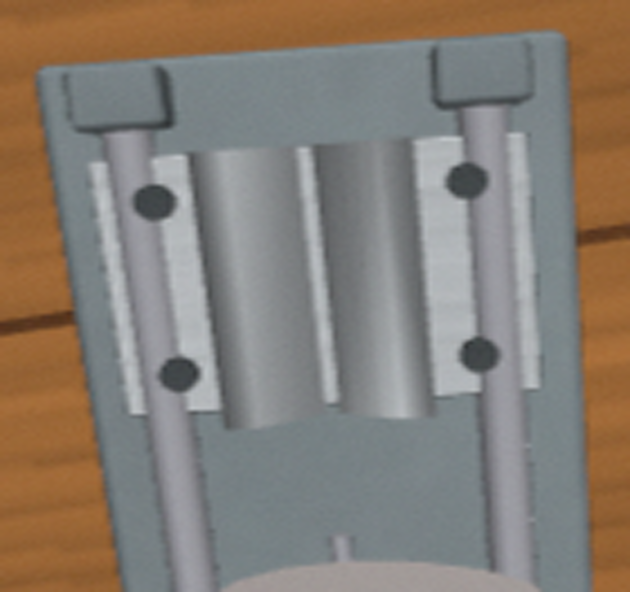

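```bash
cat > fitv2.py <<'E'
from shot import *
from scipy.optimize import least_squares
z=np.load("wrist11.npz"); c=(z["K"],z["R"],z["t"]); d=z["d"]; X=cloud("wrist",d,c)
m=np.zeros(d.shape,bool); m[70:165,234:298]=1; A=X[m&(X[...,2]>.035)&(X[...,2]<.055)]
def st(q,A=A):
    x0,a=q[:2]; dd=np.array([np.cos(a),np.sin(a)]); v=A[:,:2]-np.array([x0,-.215]); return v@np.array([dd[1],-dd[0]]), v@dd
def f(q):
    s,t=st(q); r=A[:,2]-np.minimum(.0344+abs(s),.048)-q[2]; return r[abs(s)<.017] if 0 else np.where(abs(s)<.019,r,0)
r=least_squares(f,[.524,np.radians(82),0],loss="soft_l1",f_scale=.001)
x0,a,dz=r.x; s,t=st(r.x); print("x0",x0,"yaw",np.degrees(a),"dz",dz,"rms",np.sqrt(np.mean(f(r.x)**2)),"n",len(A))
print("s range",np.percentile(s,[.5,99.5]),"t range",np.percentile(t,[.3,1,99,99.7]))
# ends
for lo,hi in ((-.02,-.006),(.006,.02)):
    k=(s>lo)&(s<hi); print(lo,np.percentile(t[k],[.5,99.5]))
k=(abs(s)<.017)&(abs(s)>.005);T=np.percentile(t[k],[.5,99.5]); print(T,T.ptp() if hasattr(T,'ptp') else T[1]-T[0])
dd=np.array([np.cos(a),np.sin(a)]); vee=np.r_[np.array([x0,-.215])+dd*T.mean(),.057]; print("vee",vee.round(4))
x=np.array([dd[1],-dd[0],0]); Rt=np.c_[x,[0,0,-1.],np.cross(x,[0,0,-1.])]; np.savez("vee.npz",vee=vee,a=a,Rt=Rt)
# base plate check
m=(d>0)&(abs(X[...,2]-.012)<.004)&(np.arange(420)[:,None]<180); B=X[m]; B=B[(abs(B[:,0]-.52)<.065)&(B[:,1]<-.15)]
vv=B[:,:2]-vee[:2]; print("plate s,t range",np.percentile(vv@x[:2],[1,99]),np.percentile(vv@dd,[1,99.5]))
# bit tip
u=X[185:190,269:274].reshape(-1,3); print("bit px",u[u[:,2]>.04][:5], [( (q[:2]-vee[:2])@dd).round(4) for q in u[u[:,2]>.04]][:5])
# blank end in hand
A2=X[195:360,243:317].reshape(-1,3); A2=A2[(A2[:,2]>.18)&(A2[:,2]<.25)]
P,R=pose(); L=(A2-P)@R; print("blank in tool: x",np.percentile(L[:,0],[1,50,99]),"y",np.percentile(L[:,1],[1,50,99]),"z",np.percentile(L[:,2],[.5,2,98,99.5]))
E
python3 fitv2.py
```

```text
x0 0.521625271923532 yaw 84.23940844169118 dz 0.00047431008187624475 rms 0.0007246660714081235 n 3387
s range [-0.0198339   0.01979306] t range [-0.03060763 -0.03016704  0.02857025  0.02893125]
-0.02 [-0.03046352  0.02887607]
0.006 [-0.03041553  0.02885671]
[-0.03044627  0.02876885] 0.059215115896974806
vee [ 0.5215 -0.2158  0.057 ]
plate s,t range [-0.0512169   0.05138871] [-0.06240059  0.05168815]
bit px [[ 0.51479493 -0.26978683  0.05799407]
 [ 0.51565055 -0.26984024  0.05834965]
 [ 0.51662653 -0.26945684  0.06029467]
 [ 0.51730407 -0.27013696  0.05836643]
 [ 0.51468949 -0.27044572  0.05871279]] [np.float64(-0.0544), np.float64(-0.0543), np.float64(-0.0538), np.float64(-0.0545), np.float64(-0.055)]
blank in tool: x [-0.01427226  0.00016924  0.01514507] y [-0.03031633 -0.02731686 -0.00674297] z [-0.02742922 -0.02337112  0.04024878  0.04041299]
```

Vee fit: (0.5215, −0.2158), yaw 84.24°, block 59 × 39.6 mm. The bit tip measures −54.4 mm along the groove (given −54), so the fit is consistent.

```bash
python3 - <<'E'
from rcd import *
z=np.load("vee.npz"); Rt=z["Rt"]; off=Rt@np.array([.0002,0,.0003])
t=z["vee"]-off; t[2]=.085; rel(t,Rt)
E
```

```text
turn deg [ 0.06 -4.6  -0.07] units [ 0.01  -0.767 -0.012] | shift new axes mm [ -7.3 113.8  57.9] units [-0.243  3.795  1.929] | shift old axes units [-0.392  3.793  1.907]
```

Request:
step_arm --pt "0 -0.767 0 0 0 0 0" --pt "0 0 0 -0.081 0 0.643 0" --pt "0 0 0 -0.081 0 0.643 0" --pt "0 0 0 -0.081 0 0.643 0" --pt "0 0 0 0 0.7 0 0" --pt "0 0 0 0 0.9 0 0" --pt "0 0 0 0 0.9 0 0" --pt "0 0 0 0 0.8 0 0" --pt "0 0 0 0 0.495 0 0" --pt "0 0 0 0 0 0 0"

```text
time_s: 19.1
eef_pos: [0.5196, -0.215, 0.0827]
eef_rot: [0.707, -0.706, 0.038, -0.034]
wrist_force: [-0.2, 0.4, -1.6]
opening: 0.349
```

Request:
step_arm --pt "0 0 0 0 0 0 0" --pt "0 0 0 0 0 0 0"

```text
time_s: 19.3
eef_pos: [0.522, -0.2175, 0.0864]
eef_rot: [-0.705, 0.707, -0.036, 0.036]
wrist_force: [1.1, -0.6, -1.4]
opening: 0.356
```

```bash
python3 - <<'E'
from shot import *
z=np.load("vee.npz"); Rt=z["Rt"]; off=Rt@np.array([.0002,0,.0003])
t=z["vee"]-off; t[2]=.055; rel(t,Rt); o=ctrl.get_obs(); print(o["time_s"],o["wrist_force"],o["torque"])
p,d,c=shot("wrist","12")
p,d,c=shot("side","12")
cv2.imwrite("pics/side12c.png",cv2.resize(p[220:360,280:430],None,fx=4.5,fy=4,interpolation=cv2.INTER_CUBIC))
E
```

```text
turn deg [ 0.13 -0.06  0.06] units [ 0.022 -0.01   0.011] | shift new axes mm [-0.9 31.4  1.3] units [-0.029  1.048  0.044] | shift old axes units [-0.03   1.048  0.047]
19.3 [ 1.07087259 -0.61619215 -1.36096585] [-0.00749335  0.00813986  0.00091159]
```

View pics/side12c.png

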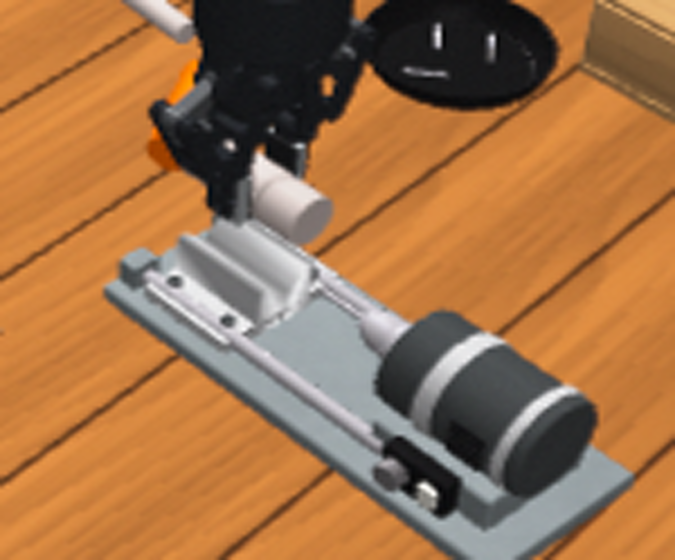

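View pics/wrist12.png

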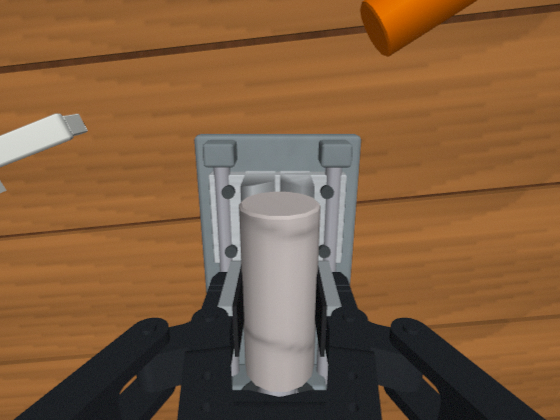

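Request:
step_arm --pt "0 0 0 -0.03 0.5 0.045 0" --pt "0 0 0 0 0.45 0 0" --pt "0 0 0 0 0.1 0 0" --pt "0 0 0 0 0 0 0" --pt "0 0 0 0 0 0 0"

```text
time_s: 19.9
eef_pos: [0.5201, -0.2157, 0.0531]
eef_rot: [-0.706, 0.706, -0.037, 0.035]
wrist_force: [0.0, -1.1, -1.4]
opening: 0.353
```

```bash
cat > sv.py <<'E'
from h import *
z=np.load("vee.npz"); Rt=z["Rt"]; off=Rt@np.array([.0002,0,.0003]); t=z["vee"]-off; t[2]=.0435; rel(t,Rt); o=ctrl.get_obs(); print(o["time_s"],"pos",o["eef_pos"].round(4) if hasattr(o["eef_pos"],"round") else o["eef_pos"],"F in vee axes (x,y,z):",(np.c_[Rt[:,0],Rt[:,2],[0,0,1]].T@o["wrist_force"]).round(2),"T",np.round(o["torque"],3),"op",round(float(o["opening"]),3))
E
python3 sv.py
```

```text
turn deg [ 0.05 -0.08 -0.09] units [ 0.008 -0.013 -0.016] | shift new axes mm [ 1.2  9.6 -0.2] units [ 0.04   0.321 -0.008] | shift old axes units [ 0.041  0.321 -0.008]
19.9 pos [ 0.5201 -0.2157  0.0531] F in vee axes (x,y,z): [ 0.13 -1.1  -1.4 ] T [-0.03   0.065 -0.027] op 0.353
```

Request:
step_arm --pt "0 0 0 0.02 0.12 0 0" --pt "0 0 0 0 0.1 0 0" --pt "0 0 0 0 0.05 0 0" --pt "0 0 0 0 0 0 0" --pt "0 0 0 0 0 0 0"

```text
time_s: 20.4
eef_pos: [0.5213, -0.2161, 0.0472]
eef_rot: [-0.706, 0.707, -0.036, 0.036]
wrist_force: [-5.7, 2.0, 13.8]
opening: 0.356
```

```bash
python3 sv.py
```

```text
turn deg [ 0.1  -0.05 -0.03] units [ 0.017 -0.009 -0.004] | shift new axes mm [0.  3.7 0. ] units [0.    0.122 0.   ] | shift old axes units [0.001 0.122 0.   ]
20.4 pos [ 0.5213 -0.2161  0.0472] F in vee axes (x,y,z): [-5.89  1.47 13.76] T [0.48  0.859 0.014] op 0.356
```

```bash
python3 - <<'E'
from shot import *
p,d,c=shot("wrist","13")
P,R=pose(); X=cloud("wrist",d,c); A2=X[195:380,243:317].reshape(-1,3); A2=A2[(A2[:,2]>.05)&(A2[:,2]<.09)]
from scipy.optimize import least_squares
L=(A2-P)@R
def f(q):
    x0,y0,ax,ay=q; dd=np.array([ax,ay,1]);dd/=np.linalg.norm(dd); v=L-np.array([x0,y0,0]); v=v-np.outer(v@dd,dd); return np.linalg.norm(v,axis=1)-.016
s=least_squares(f,[0,-.0135,0,0],loss="soft_l1",f_scale=.001); print("x0,y0 mm",s.x[:2]*1e3,"tilt deg",np.degrees(s.x[2:]), "zmax",np.percentile(L[:,2],[98,99.5]), np.sqrt(np.mean(f(s.x)**2)))
# same from wrist11 , wrist12 not available pose
p,d,c=shot("side","13")
cv2.imwrite("pics/side13c.png",cv2.resize(p[220:360,280:430],None,fx=4.5,fy=4,interpolation=cv2.INTER_CUBIC))
E
```

```text
x0,y0 mm [  0.49120966 -13.3499792 ] tilt deg [-0.04246326  0.13426985] zmax [0.0403165  0.04049225] 0.002336212588095166
```

View pics/side13c.png

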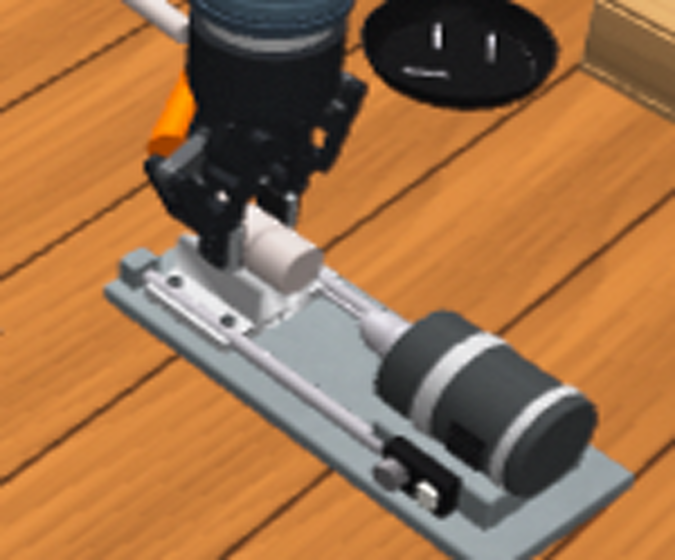

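View pics/wrist13.png

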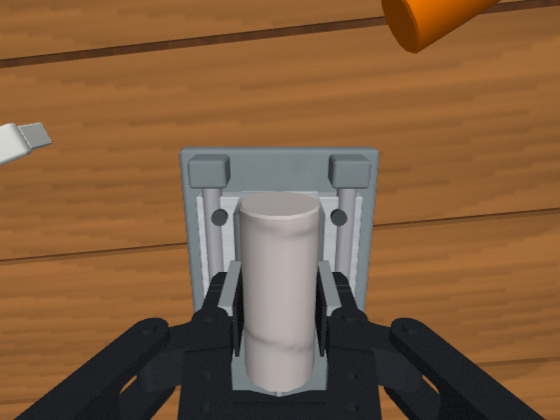

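Contact came about 3 mm high, with Fx = −5.9 N. That suggests the blank bears on the far flank only, so I ease it toward −x and watch the force.

Request:
step_arm --pt "0 0 0 -0.04 0 0 0" --pt "0 0 0 -0.04 0 0 0" --pt "0 0 0 0 0 0 0"

```text
time_s: 20.8
eef_pos: [0.5206, -0.2163, 0.0472]
eef_rot: [-0.705, 0.707, -0.035, 0.037]
wrist_force: [2.6, 1.8, 5.3]
opening: 0.352
```

```bash
python3 sv.py
```

```text
turn deg [ 0.15 -0.08  0.22] units [ 0.025 -0.014  0.036] | shift new axes mm [0.7 3.7 0.2] units [0.022 0.123 0.008] | shift old axes units [0.021 0.124 0.008]
20.8 pos [ 0.5206 -0.2163  0.0472] F in vee axes (x,y,z): [2.36 2.09 5.34] T [ 0.384 -0.391 -0.023] op 0.352
```

```bash
cat > fb2.py <<'E'
from shot import *
import sys
from scipy.optimize import least_squares
P,R=pose(); tag=sys.argv[1]
p,d,c=shot("wrist",tag); X=cloud("wrist",d,c)
def fit(X,P,R):
    A=X[212:375,250:310].reshape(-1,3)
    L=(A-P)@R; L=L[(L[:,1]<-.018)&(L[:,1]>-.036)]
    def f(q):
        x0,y0,ax,ay=q; dd=np.array([ax,ay,1]);dd/=np.linalg.norm(dd); v=L-np.array([x0,y0,0]); v=v-np.outer(v@dd,dd); return np.linalg.norm(v,axis=1)-.016
    s=least_squares(f,[0,-.0135,0,0],loss="soft_l1",f_scale=.001); print(len(L),"x0,y0 mm",(s.x[:2]*1e3).round(2),"slopes deg",np.degrees(s.x[2:]).round(2),"rms",np.sqrt(np.mean(f(s.x)**2)).round(5),"z",np.percentile(L[:,2],[1,99]).round(4))
fit(X,P,R)
z=np.load("wrist11.npz"); X11=cloud("wrist",z["d"],(z["K"],z["R"],z["t"]))
# wrist11 pose
P11=np.array([.52252,-.27449,.19900]); R11=R_of([-0.704,0.704,-0.065,0.064]); R11=Ro.from_matrix(R11).as_matrix(); fit(X11,P11,R11)
# finger tips + block tops now, world
for u in (228,232,236,240,318,322,326,330):
    print(u,[(v,*(X[v,u]*1e3).round(0).astype(int).tolist()) for v in (245,255,259,262,265,270)])
for v in (205,215,225,235): print(v,[(u,*(X[v,u]*1e3).round(0).astype(int).tolist()) for u in (205,222,230,234,238,322,326,330,345,358)])
E
python3 fb2.py 14; python3 sv.py
```

```text
9744 x0,y0 mm [  0.52 -13.36] slopes deg [-0.02  0.04] rms 0.0006 z [-0.0315  0.0401]
9738 x0,y0 mm [  0.53 -13.33] slopes deg [-0.07  0.08] rms 0.00061 z [-0.0314  0.0402]
228 [(245, 495, -210, 24), (255, 494, -216, 23), (259, 494, -218, 24), (262, 493, -220, 23), (265, 493, -221, 24), (270, 501, -204, 61)]
232 [(245, 497, -210, 24), (255, 496, -215, 24), (259, 496, -218, 24), (262, 502, -204, 54), (265, 502, -204, 57), (270, 502, -205, 60)]
236 [(245, 503, -199, 47), (255, 498, -216, 23), (259, 498, -218, 25), (262, 503, -204, 54), (265, 504, -204, 56), (270, 504, -204, 61)]
240 [(245, 505, -199, 49), (255, 504, -204, 48), (259, 504, -206, 47), (262, 505, -205, 53), (265, 505, -205, 56), (270, 506, -205, 61)]
318 [(245, 539, -195, 64), (255, 538, -200, 63), (259, 538, -202, 62), (262, 538, -204, 62), (265, 538, -205, 61), (270, 538, -208, 60)]
322 [(245, 542, -203, 48), (255, 541, -207, 49), (259, 541, -210, 48), (262, 541, -208, 54), (265, 540, -208, 56), (270, 540, -207, 62)]
326 [(245, 546, -215, 23), (255, 546, -221, 23), (259, 546, -224, 23), (262, 542, -208, 54), (265, 542, -
[... 639 characters left out ...]
, 23), (222, 494, -197, 27), (230, 498, -198, 24), (234, 500, -199, 24), (238, 506, -190, 48), (322, 542, -194, 47), (326, 544, -193, 48), (330, 549, -204, 24), (345, 556, -204, 26), (358, 563, -205, 24)]
235 [(205, 484, -203, 23), (222, 493, -204, 24), (230, 497, -204, 24), (234, 499, -205, 23), (238, 505, -194, 49), (322, 542, -198, 48), (326, 546, -210, 22), (330, 548, -210, 23), (345, 556, -209, 25), (358, 563, -211, 23)]
turn deg [ 0.15 -0.08  0.21] units [ 0.025 -0.013  0.036] | shift new axes mm [0.6 3.7 0.3] units [0.021 0.124 0.008] | shift old axes units [0.021 0.124 0.009]
20.85 pos [ 0.5207 -0.2163  0.0472] F in vee axes (x,y,z): [3.73 2.08 6.59] T [ 0.296 -0.395  0.038] op 0.353
```

```bash
python3 - <<'E'
import cv2
p=cv2.imread("pics/wrist14.png"); cv2.imwrite("pics/w14a.png",cv2.resize(p[170:410,180:380],None,fx=3,fy=2.5,interpolation=cv2.INTER_CUBIC))
E
```

```text
(no output)
```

View pics/w14a.png

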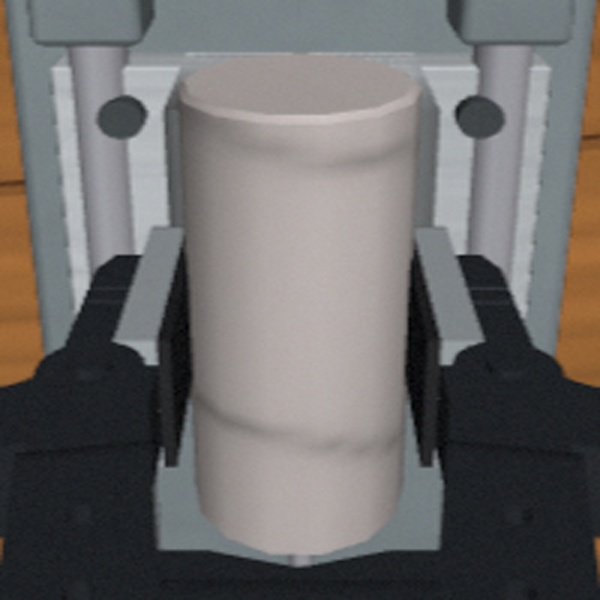

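Request:
step_arm --pt "0 0 0 0.035 0 0 0" --pt "0 0 0 0 0 0 0" --pt "0 0 0 0 0 0 0"

```text
time_s: 21.15
eef_pos: [0.5207, -0.2163, 0.0472]
eef_rot: [-0.705, 0.707, -0.035, 0.036]
wrist_force: [-1.5, 1.4, 9.3]
opening: 0.355
```

```bash
python3 sv.py
```

```text
turn deg [ 0.13 -0.06  0.08] units [ 0.022 -0.011  0.013] | shift new axes mm [0.6 3.7 0.2] units [0.018 0.123 0.007] | shift old axes units [0.018 0.123 0.008]
21.15 pos [ 0.5207 -0.2163  0.0472] F in vee axes (x,y,z): [-1.61  1.28  9.28] T [ 0.305  0.322 -0.025] op 0.355
```

Request:
step_arm --pt "0 0 0 0 -0.05 0 0" --pt "0 0 0 0 0 0 0"

```text
time_s: 21.35
eef_pos: [0.5198, -0.2159, 0.0472]
eef_rot: [-0.706, 0.707, -0.036, 0.036]
wrist_force: [-0.5, 1.0, 4.2]
opening: 0.35
```

```bash
python3 sv.py
```

```text
turn deg [ 0.09 -0.06 -0.02] units [ 0.015 -0.01  -0.004] | shift new axes mm [ 1.5  3.7 -0.1] units [ 0.051  0.124 -0.003] | shift old axes units [ 0.051  0.124 -0.003]
21.35 pos [ 0.5198 -0.2159  0.0472] F in vee axes (x,y,z): [-0.6   0.99  4.18] T [ 0.157  0.149 -0.011] op 0.35
```

z stays at exactly 47.2 mm while x slides freely, so a finger part is resting on a flat top of the block and not the blank on its flanks. The grip reaches too low. The blank is centred over the groove about 3.5 mm above its seat, so I centre it, let it settle into the V, and press from above with the shut fingertips.

Request:
step_arm --pt "0 0 0 0.04 -0.04 0 0" --pt "0 0 0 0 0 0 0" --pt "0 0 0 0 0 0 0"

```text
time_s: 21.65
eef_pos: [0.5204, -0.2156, 0.0476]
eef_rot: [-0.706, 0.706, -0.037, 0.035]
wrist_force: [-0.2, -0.5, -1.0]
opening: 0.353
```

```bash
python3 sv.py
```

```text
turn deg [ 0.04 -0.07 -0.11] units [ 0.007 -0.012 -0.018] | shift new axes mm [ 1.   4.1 -0.4] units [ 0.033  0.136 -0.013] | shift old axes units [ 0.033  0.136 -0.013]
21.65 pos [ 0.5204 -0.2156  0.0476] F in vee axes (x,y,z): [-0.18 -0.53 -1.04] T [0.01  0.013 0.062] op 0.353
```

Request:
step_arm --pt "0 0 0 0.015 0 0 0" --pt "0 0 0 0 0 0 0.4" --pt "0 0 0 0 0 0 0.5" --pt "0 0 0 0 0 0 0.6" --pt "0 0 0 0 0 0 0.6" --pt "0 0 0 0 0 0 0.6" --pt "0 0 0 0 0 0 0.6"

```text
time_s: 22.35
eef_pos: [0.5211, -0.2158, 0.048]
eef_rot: [-0.706, 0.707, -0.036, 0.036]
wrist_force: [-0.8, -0.5, -0.4]
opening: 0.604
```

```bash
python3 fb2.py 15 | head -1; python3 sv.py
```

```text
9683 x0,y0 mm [ 0.51 -9.21] slopes deg [-0.   -0.08] rms 0.00049 z [-0.0352  0.0393]
turn deg [ 0.06 -0.07 -0.07] units [ 0.011 -0.011 -0.012] | shift new axes mm [ 0.3  4.5 -0.3] units [ 0.009  0.15  -0.01 ] | shift old axes units [ 0.009  0.15  -0.01 ]
22.4 pos [ 0.5211 -0.2158  0.048 ] F in vee axes (x,y,z): [-0.55 -0.75 -0.  ] T [0.005 0.005 0.02 ] op 0.598
```

View pics/wrist15.png

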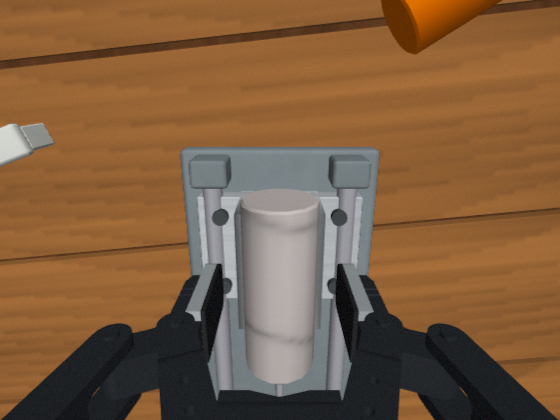

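Seated: the axis is at 57.2 mm (expected 57), lateral position 0.5216 (vee 0.5215), aligned to within 0.1°. I raise, shut the fingers, and press from above.

Request:
step_arm --pt "0 0 0 0 -0.3 0 0.6" --pt "0 0 0 0 -0.6 0 0.6" --pt "0 0 0 0 -0.7 0 0.6" --pt "0 0 0 0.017 -0.4 0 0" --pt "0 0 0 0 0 0 0" --pt "0 0 0 0 0 0 0" --pt "0 0 0 0 0 0 0" --pt "0 0 0 0 0 0 0" --pt "0 0 0 0 0 0 0"

```text
time_s: 23.3
eef_pos: [0.5212, -0.2155, 0.1071]
eef_rot: [-0.706, 0.706, -0.037, 0.035]
wrist_force: [-0.1, 1.2, -0.9]
opening: 0.0
```

```bash
python3 sv.py; python3 - <<'E'
from shot import *
from scipy.optimize import least_squares
p,d,c=shot("wrist","16"); X=cloud("wrist",d,c); v=np.load("vee.npz"); dd=np.array([np.cos(v["a"]),np.sin(v["a"])]); s=(X[...,:2]-v["vee"][:2])@np.array([dd[1],-dd[0]]); t=(X[...,:2]-v["vee"][:2])@dd
k=(abs(s)<.013)&(X[...,2]>.062)&(X[...,2]<.078)&(d>0); print(k.sum(),"t range",np.percentile(t[k],[.2,1,99,99.8]),"s mean",s[k&(X[...,2]>.07)].mean(),"top z",np.percentile(X[k][:,2],97))
E
```

```text
turn deg [ 0.02 -0.07 -0.15] units [ 0.003 -0.012 -0.025] | shift new axes mm [ 0.2 63.6 -0.6] units [ 0.005  2.12  -0.019] | shift old axes units [ 0.011  2.12  -0.018]
23.3 pos [ 0.5212 -0.2155  0.1071] F in vee axes (x,y,z): [-0.26  1.17 -0.89] T [ 0.045 -0.002  0.03 ] op 0.0
4864 t range [-0.11082075 -0.1092238   0.04031959  0.04047732] s mean 2.3873367422662133e-05 top z 0.07382534448605133
```

View pics/wrist16.png

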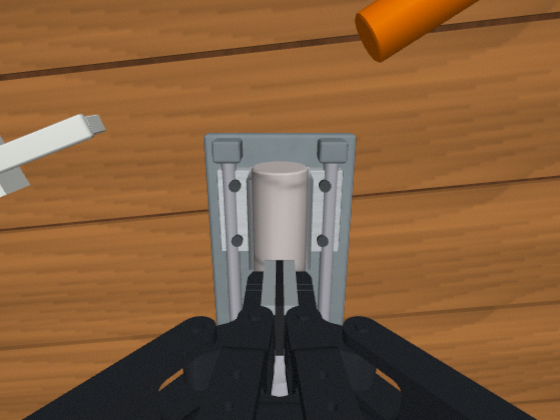

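The blank's +y end is at t=+40.4 mm, so its centre is +0.4 mm, with lateral offset about 0. I descend to press.

Request:
step_arm --pt "0 0 0 0.005 0.4 -0.01 0" --pt "0 0 0 0 0.4 0 0" --pt "0 0 0 0 0.2 0 0" --pt "0 0 0 0 0 0 0" --pt "0 0 0 0 0 0 0"

```text
time_s: 23.85
eef_pos: [0.5216, -0.216, 0.0775]
eef_rot: [-0.706, 0.706, -0.037, 0.035]
wrist_force: [0.5, 0.3, -1.1]
opening: 0.0
```

```bash
python3 sv.py
```

```text
turn deg [ 0.04 -0.07 -0.11] units [ 0.007 -0.011 -0.019] | shift new axes mm [-0.2 34.  -0.1] units [-0.008  1.135 -0.004] | shift old axes units [-0.006  1.135 -0.003]
23.85 pos [ 0.5216 -0.216   0.0775] F in vee axes (x,y,z): [ 0.48  0.32 -1.11] T [-0.059  0.013 -0.03 ] op 0.0
```

Request:
step_arm --pt "0 0 0 0 0.07 0 0" --pt "0 0 0 0 0.05 0 0" --pt "0 0 0 0 0.03 0 0" --pt "0 0 0 0 0 0 0" --pt "0 0 0 0 0 0 0"

```text
time_s: 24.35
eef_pos: [0.5218, -0.2162, 0.0735]
eef_rot: [-0.706, 0.707, -0.036, 0.036]
wrist_force: [0.8, -0.5, 0.0]
opening: -0.004
```

```bash
python3 sv.py
```

```text
turn deg [ 0.07 -0.07 -0.07] units [ 0.011 -0.011 -0.011] | shift new axes mm [-0.5 30.   0. ] units [-1.500e-02  1.002e+00  1.000e-03] | shift old axes units [-0.014  1.002  0.002]
24.35 pos [ 0.5218 -0.2162  0.0735] F in vee axes (x,y,z): [ 0.84 -0.41  0.04] T [-0.025  0.071 -0.033] op -0.004
```

Request:
step_arm --pt "0 0 0 -0.008 0.03 0 0" --pt "0 0 0 0 0.03 0 0" --pt "0 0 0 0 0 0 0" --pt "0 0 0 0 0 0 0"

```text
time_s: 24.75
eef_pos: [0.5217, -0.2163, 0.0726]
eef_rot: [-0.706, 0.707, -0.036, 0.036]
wrist_force: [-1.4, 0.6, 6.9]
opening: 0.003
```

```bash
python3 sv.py
```

```text
turn deg [ 0.08 -0.06 -0.05] units [ 0.013 -0.01  -0.008] | shift new axes mm [-0.4 29.1  0.1] units [-0.015  0.969  0.004] | shift old axes units [-0.014  0.969  0.006]
24.75 pos [ 0.5217 -0.2163  0.0726] F in vee axes (x,y,z): [-1.47  0.49  6.87] T [ 0.263  0.375 -0.077] op 0.003
```

Request:
step_arm --pt "0 0 0 0 0.02 0 0" --pt "0 0 0 0 0 0 0"

```text
time_s: 24.95
eef_pos: [0.5218, -0.2163, 0.0725]
eef_rot: [-0.706, 0.707, -0.036, 0.036]
wrist_force: [-4.1, 2.4, 10.7]
opening: -0.0
```

```bash
python3 sv.py
```

```text
turn deg [ 0.08 -0.06 -0.05] units [ 0.014 -0.01  -0.008] | shift new axes mm [-0.5 29.   0.1] units [-0.017  0.966  0.005] | shift old axes units [-0.016  0.966  0.006]
24.95 pos [ 0.5218 -0.2163  0.0725] F in vee axes (x,y,z): [-4.28  2.02 10.75] T [0.454 0.713 0.004] op -0.0
```

Request:
step_arm --pt "0 0 0 0 0 0 0" --pt "0 0 0 0 0 0 0"

```text
time_s: 25.15
eef_pos: [0.5218, -0.2163, 0.0725]
eef_rot: [-0.706, 0.707, -0.036, 0.036]
wrist_force: [-4.2, 2.7, 11.0]
opening: 0.002
```

```bash
python3 sv.py
```

```text
turn deg [ 0.09 -0.06 -0.04] units [ 0.014 -0.009 -0.007] | shift new axes mm [-0.5 29.   0.1] units [-0.016  0.966  0.004] | shift old axes units [-0.016  0.966  0.006]
25.15 pos [ 0.5218 -0.2163  0.0725] F in vee axes (x,y,z): [-4.47  2.22 10.96] T [0.376 0.609 0.029] op 0.002
```

Request:
step_arm --pt "0 0 0 0 0 0 0"

```text
time_s: 25.25
eef_pos: [0.5218, -0.2163, 0.0725]
eef_rot: [-0.706, 0.707, -0.036, 0.036]
wrist_force: [-4.2, 1.6, 10.7]
opening: 0.004
```

```bash
python3 sv.py
```

```text
turn deg [ 0.09 -0.06 -0.05] units [ 0.014 -0.009 -0.008] | shift new axes mm [-0.5 29.   0.1] units [-0.016  0.966  0.004] | shift old axes units [-0.015  0.966  0.005]
25.25 pos [ 0.5218 -0.2163  0.0725] F in vee axes (x,y,z): [-4.33  1.14 10.65] T [0.449 0.612 0.022] op 0.004
```

Fz is right, but there is a sideways load of about 4 N. I ease it off by moving the target toward −x.

Request:
step_arm --pt "0 0 0 -0.025 0 0.01 0" --pt "0 0 0 -0.02 0 0.005 0" --pt "0 0 0 0 0 0 0" --pt "0 0 0 0 0 0 0"

```text
time_s: 25.65
eef_pos: [0.5216, -0.2162, 0.0725]
eef_rot: [-0.705, 0.707, -0.035, 0.037]
wrist_force: [0.7, 0.9, 6.1]
opening: -0.001
```

```bash
python3 sv.py
```

```text
turn deg [ 0.14 -0.07  0.11] units [ 0.023 -0.011  0.018] | shift new axes mm [-0.3 29.   0.1] units [-0.01   0.968  0.003] | shift old axes units [-0.011  0.968  0.006]
25.65 pos [ 0.5216 -0.2162  0.0725] F in vee axes (x,y,z): [0.57 1.01 6.13] T [ 0.044 -0.084 -0.001] op -0.001
```

Request:
step_arm --pt "0 0 0 0 0 0 0"

```text
time_s: 25.75
eef_pos: [0.5216, -0.2163, 0.0726]
eef_rot: [-0.705, 0.707, -0.035, 0.037]
wrist_force: [1.8, 0.7, 6.8]
opening: -0.0
```

```bash
python3 sv.py
```

```text
turn deg [ 0.14 -0.07  0.11] units [ 0.023 -0.011  0.019] | shift new axes mm [-0.3 29.1  0.1] units [-0.01   0.968  0.004] | shift old axes units [-0.012  0.968  0.006]
25.75 pos [ 0.5216 -0.2163  0.0726] F in vee axes (x,y,z): [1.7  0.84 6.8 ] T [ 0.143 -0.137  0.008] op -0.0
```

Request:
step_arm --pt "0 0 0 -0.012 0.025 0.004 0" --pt "0 0 0 0 0 0 0" --pt "0 0 0 0 0 0 0"

```text
time_s: 26.05
eef_pos: [0.5216, -0.2163, 0.0725]
eef_rot: [-0.705, 0.707, -0.035, 0.037]
wrist_force: [0.8, 0.8, 10.2]
opening: -0.004
```

```bash
python3 sv.py
```

```text
turn deg [ 0.16 -0.07  0.16] units [ 0.027 -0.011  0.026] | shift new axes mm [-0.3 29.   0.1] units [-0.011  0.966  0.005] | shift old axes units [-0.014  0.966  0.007]
26.05 pos [ 0.5216 -0.2163  0.0725] F in vee axes (x,y,z): [ 0.69  0.85 10.24] T [ 0.209  0.019 -0.016] op -0.004
```

Request:
step_arm --pt "0 0 0 0 0 0 0"

```text
time_s: 26.15
eef_pos: [0.5216, -0.2163, 0.0725]
eef_rot: [-0.705, 0.707, -0.035, 0.037]
wrist_force: [0.7, 0.8, 10.9]
opening: -0.0
```

```bash
python3 sv.py
```

```text
turn deg [ 0.16 -0.07  0.16] units [ 0.027 -0.011  0.026] | shift new axes mm [-0.3 29.   0.1] units [-0.011  0.966  0.004] | shift old axes units [-0.014  0.966  0.006]
26.15 pos [ 0.5216 -0.2163  0.0725] F in vee axes (x,y,z): [ 0.64  0.85 10.94] T [ 0.214 -0.093 -0.025] op -0.0
```

Request:
step_arm --pt "0 0 0 0 0 0 0"

```text
time_s: 26.25
eef_pos: [0.5216, -0.2163, 0.0725]
eef_rot: [-0.705, 0.707, -0.035, 0.037]
wrist_force: [-0.2, 0.9, 11.6]
opening: 0.001
```

```bash
python3 sv.py
```

```text
turn deg [ 0.16 -0.07  0.15] units [ 0.026 -0.011  0.026] | shift new axes mm [-0.3 29.   0.1] units [-0.01   0.966  0.004] | shift old axes units [-0.013  0.966  0.006]
26.25 pos [ 0.5216 -0.2163  0.0725] F in vee axes (x,y,z): [-0.34  0.9  11.61] T [ 0.195 -0.032 -0.042] op 0.001
```

Fz is about 10.9 N and the sideways load is under 1 N. A last look at the whole scene, the lever and the blank.

```bash
python3 - <<'E'
from shot import *
p,d,c=shot("side","20"); a=cv2.resize(p[150:220,165:255],(400,311),interpolation=cv2.INTER_CUBIC); b=cv2.resize(p[220:330,270:411],(400,311),interpolation=cv2.INTER_CUBIC)
cv2.imwrite("pics/fin.png",np.hstack([a,b]))
shot("scene","20"); shot("wrist","20")
z=np.load("wrist20.npz");X=cloud("wrist",z["d"],(z["K"],z["R"],z["t"])); v=np.load("vee.npz"); dd=np.array([np.cos(v["a"]),np.sin(v["a"])]); s=(X[...,:2]-v["vee"][:2])@np.array([dd[1],-dd[0]]); t=(X[...,:2]-v["vee"][:2])@dd
k=(abs(s)<.014)&(X[...,2]>.062)&(X[...,2]<.078)&(t>.015); print("end t",np.percentile(t[k],[99,99.8]),"s",s[k&(X[...,2]>.069)].mean(),"top",np.percentile(X[k][:,2],97))
E
python3 sv.py
```

```text
end t [0.0404641  0.04055777] s 3.5788931911478626e-05 top 0.07378740095687501
turn deg [ 0.16 -0.07  0.16] units [ 0.026 -0.012  0.026] | shift new axes mm [-0.3 29.   0.1] units [-0.011  0.967  0.004] | shift old axes units [-0.014  0.967  0.007]
26.4 pos [ 0.5216 -0.2163  0.0725] F in vee axes (x,y,z): [ 0.54  1.07 10.58] T [0.233 0.001 0.026] op -0.001
```

View pics/fin.png

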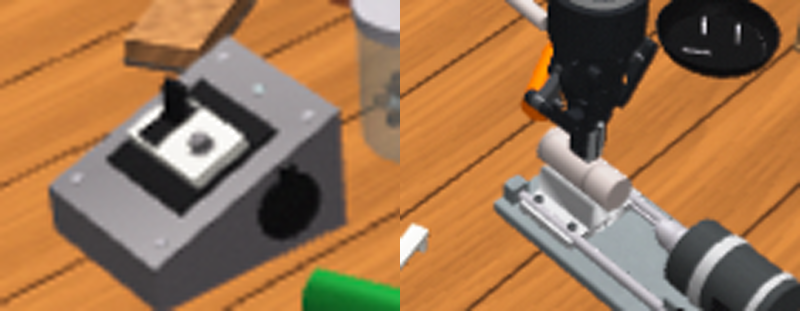

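View pics/scene20.png

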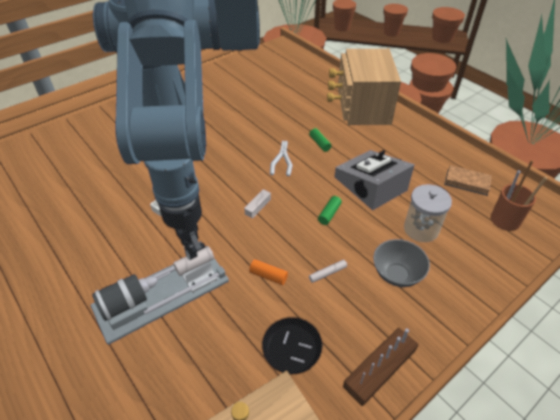

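The lever is still up, the blank is seated with the shut fingertips pressing on it, and every other thing is where it was.

```bash
python3 -c "
from bench import ctrl
print(ctrl.hand_in())"
```

```text
the job is handed in; nothing more can be done
None
```

I tested the breaker and reset it. The blank now lies in the V-block with the shut fingertips pressing it down. I handed the job in at 26.4 s.

- **Breaker:** I pressed the test button about 6 mm (about 5 N) and the wrist picture showed the lever down. I pushed the lever up the slope to its stop, and the last side picture still shows it up by itself.
- **Blank position:** I chose the pale thick cylinder. The camera puts its axis at 57.2 mm (57 expected) and its lateral offset at about 0. It is about 0.4 mm off centre along the groove, and its end is about 14 mm from the drill bit.
- **Hold:** the last readings were 10.2–11.6 N straight down, with at most about 1 N sideways.
- **What went wrong:**
  - The first grip on the blank was too high, so I took it again lower.
  - On lowering it into the V-block, something flat stopped the gripper about 3.5 mm too high, with up to 14 N. I took it to be the fingers on the block's top, although the depth pictures put the fingertips about 5 mm above it.
  - I then opened the fingers so the blank settled into the V, and pressed from above with them shut.
  - The first press had about 4 N sideways, which I trimmed out.
- **Other things on the table:** I moved none of them, and by eye the last scene picture matches the first; the arm hides part of the scoop there.

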